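# Put the washed kitchen things away

## Task

Put the washed things on the white drainboard away: hang the two cutlery baskets by their handles on the hook rail, one on each hook, and stand every spare spice jar upright in an empty pocket of the wooden spice rack, one jar to a pocket. Set the sugar pot down on the dark tray, midway between the blue and the yellow canister and in line with them. Leave the jars already in the rack, the canisters, the soap bottle and the steel cup where they are.

Things in the scene. Friction and masses are not known exactly. Their poses are not given: they have to be found in the camera images.
- teal_basket: teal plastic cutlery basket, empty, 0.13 kg: open box 70 (own x) x 110 (own y) x 70 mm tall, stiff overhead handle: uprights at own y = +-52 mm carry a straight bar along own y, 10 mm wide (x), underside 125 mm and top 137 mm above the basket's underside; 98 mm clear between the uprights. Origin: centre of the underside. Starts on the drainboard
- pink_basket: pink plastic cutlery basket, empty, 0.13 kg: open box 70 (own x) x 110 (own y) x 70 mm tall, stiff overhead handle: uprights at own y = +-52 mm carry a straight bar along own y, 10 mm wide (x), underside 125 mm and top 137 mm above the basket's underside; 98 mm clear between the uprights. Origin: centre of the underside. Starts on the drainboard
- teal_basket_handle (a point): middle of the underside of the teal basket's handle bar
- pink_basket_handle (a point): middle of the underside of the pink basket's handle bar
- hook_rail: fixed hook rail on a pale wooden foot (100 x 260 x 12 mm) with two steel posts at own y = +-115 mm up to 237 mm, a crossbar (12 mm thick, centre 232 mm up) along own y and two upturned steel hooks pointing to its own -x; origin at the centre of the underside of the foot
- hook_left (a point): seat of the left hook (own +y side of the rail), where a handle should rest: top of a level 8 mm rod, 236 mm above the worktop. Axes as the rail's: -x is the way the hook points. The rod runs from the crossbar 70 mm behind (+x) to 30 mm in front (-x), where it turns up; tip 40 mm in front, its top 22 mm above the seat. Hooks 140 mm apart along y
- hook_right (a point): seat of the right hook (own -y side of the rail), where a handle should rest: top of a level 8 mm rod, 236 mm above the worktop. Axes as the rail's: -x is the way the hook points. The rod runs from the crossbar 70 mm behind (+x) to 30 mm in front (-x), where it turns up; tip 40 mm in front, its top 22 mm above the seat. Hooks 140 mm apart along y
- spice_rack: fixed wooden rack, 329 x 59 x 36 mm (own x, y, z), one row of six open-topped pockets, each about 49 mm square inside with its floor 5 mm above the worktop and 5 mm walls; the pocket centres lie at own x = -135, -81, -27, 27, 81 and 135 mm, own y = 0; a pocket is empty when no jar stands in it; origin at the centre of the underside, z up
- rack_jar0: brown glass spice jar with a white cap, 42 mm across (cap 39 mm), 79 mm tall (the cap is the top 19 mm), about 0.12 kg; origin at the centre of its underside, z up. Already stands in a pocket of the spice rack, or is absent
- rack_jar1: brown glass spice jar with a white cap, 42 mm across (cap 39 mm), 79 mm tall (the cap is the top 19 mm), about 0.12 kg; origin at the centre of its underside, z up. Already stands in a pocket of the spice rack, or is absent
- rack_jar2: brown glass spice jar with a white cap, 42 mm across (cap 39 mm), 79 mm tall (the cap is the top 19 mm), about 0.12 kg; origin at the centre of its underside, z up. Already stands in a pocket of the spice rack, or is absent
- rack_jar3: brown glass spice jar with a white cap, 42 mm across (cap 39 mm), 79 mm tall (the cap is the top 19 mm), about 0.12 kg; origin at the centre of its underside, z up. Already stands in a pocket of the spice rack, or is absent
- rack_jar4: brown glass spice jar with a white cap, 42 mm across (cap 39 mm), 79 mm tall (the cap is the top 19 mm), about 0.12 kg; origin at the centre of its underside, z up. Already stands in a pocket of the spice rack, or is absent
- spare_jar0: brown glass spice jar with a white cap, 42 mm across (cap 39 mm), 79 mm tall (the cap is the top 19 mm), about 0.12 kg; origin at the centre of its underside, z up. A spare: starts on the white drainboard (flat, 280 x 280 mm, floor 8 mm and rim 12 mm above the worktop), or is absent
- spare_jar1: brown glass spice jar with a white cap, 42 mm across (cap 39 mm), 79 mm tall (the cap is the top 19 mm), about 0.12 kg; origin at the centre of its underside, z up. A spare: starts on the white drainboard (flat, 280 x 280 mm, floor 8 mm and rim 12 mm above the worktop), or is absent
- spare_jar2: brown glass spice jar with a white cap, 42 mm across (cap 39 mm), 79 mm tall (the cap is the top 19 mm), about 0.12 kg; origin at the centre of its underside, z up. A spare: starts on the white drainboard (flat, 280 x 280 mm, floor 8 mm and rim 12 mm above the worktop), or is absent
- spare_jar3: brown glass spice jar with a white cap, 42 mm across (cap 39 mm), 79 mm tall (the cap is the top 19 mm), about 0.12 kg; origin at the centre of its underside, z up. A spare: starts on the white drainboard (flat, 280 x 280 mm, floor 8 mm and rim 12 mm above the worktop), or is absent
- tray: fixed dark flat wooden tray without a rim, 320 mm (own x) by 130 mm, its top 6 mm above the worktop; a canister stands near each end; origin at the centre of the underside
- tray_middle (a point): point on the tray's top midway between where the two canisters stand (115 mm from each, along the tray's own x); axes as the tray's
- blue_canister: blue canister with steel lid, 62 mm across, 100 mm tall, 0.5 kg, on the tray; origin at the centre of the underside
- yellow_canister: yellow canister with steel lid, 62 mm across, 100 mm tall, 0.5 kg, on the tray; origin at the centre of the underside
- sugar_pot: squat white china sugar pot with a blue band and a heavy foot, 73 mm across, about 0.35 kg; its lid is fixed, 60 mm above the underside, with an upright blue cylindrical knob 26 mm in diameter that reaches to 92 mm. Origin at the centre of the underside, z up. Starts on the bare worktop in front of the hook rail
- soap_bottle: green bottle, 60 mm across, 170 mm tall, a bystander beyond the drainboard; origin at the centre of the underside
- steel_cup: metal cup, 72 mm across, 85 mm tall, a bystander beyond the drainboard; origin at the centre of the underside
There are look-alikes about, which are no part of the job. Leave any orange look-alike of the sugar_pot alone.

How it is judged:
By the outcome, as a careful person would: the job done as asked, in the order asked, and still so for the second after the job is handed in, with the robot touching nothing.
Of rack_jar0, rack_jar1, rack_jar2, rack_jar3, rack_jar4 only 1 to 2 are there at a start; the rules pass over those that are not, and their reading is None.
Of spare_jar0, spare_jar1, spare_jar2, spare_jar3 only 3 to 4 are there at a start; the rules pass over those that are not, and their reading is None.
At some moment in a run one of sugar_pot may be knocked a few centimetres aside while the robot is not near it.
It also fails if it takes over 208 s, if anything falls off the work surface, if the arm or the gripper's body presses on something with over 40 N, if the wrist force passes 120 N, or if a joint passes its speed limit or range.

## Robot

A 7-joint arm with a two-finger parallel gripper is mounted at the origin on the work surface. World frame = base frame: x ahead of the robot, y to its left, z up, the work surface at z = 0. Lengths are in m, angles in rad, forces in N, time in s.
With the tool pointing down it reaches from about 0.425 to 0.925 m from the base axis. Payload 6.8 kg.
Tool frame: the origin (TCP) lies at the very end of the fingers, on their centre line; the grasp point (between the pads) lies 19 mm behind it; z points along the fingers, y is the direction in which the jaws open and shut (so a half turn about z gives the same grasp; the last joint's range is limited). The gripper opens to 85 mm and grips with 20 to 120 N. Pads are 22 mm wide; open, the fingers measure 114 mm over their backs; the gripper's body (76 mm by 85 mm) begins 54 mm behind the grasp point. The pads swing forward as they close: fully open they stand 13 mm farther back than shut.
Start: joints at [-1.32, 0.477, 0.022, 1.555, -0.011, 1.109, -0.083], TCP at [0.237, 0.632, 0.231] pointing down, gripper open.
Joint ranges: [-2.96, 2.96], [-0.34, 2.1], [-1.41, 1.46], [0.24, 2.44], [-1.37, 4.51], [0.17, 1.92], [-2.96, 2.96]. Speed limits (rad/s): [2.39, 2.39, 3.14, 3.14, 3.14, 3.14, 3.14].

## Interface

Orientations are given as a unit quaternion [w, x, y, z].
In Python, from station import bot gives the robot as it stands.
- The arm moves only by the tool step_arm, never from a script. Its argument "rows" is one flat list of numbers, 5 for each row, row after row: the shift along the world's x, y, z in mm, then the turn about the world's z in rad, then the opening, from 0 (shut) to 1 (fully open). In form: [x, y, z, spin, jaw, x, y, z, spin, jaw, ...]. A call has 1 to 12 rows; each row shifts and turns the commanded pose from where the row before left it; what a row does not reach is not made up. A row lasts 1/10 s, in which the tool goes at most 50 mm and 8.59 degrees, less where a joint would pass 70% of its speed; a pose out of reach is approached as far as the arm can. A call is refused whole if a number of a shift passes 50 or a number of a turn 0.15, either way. A call with a gripper value outside its range is refused whole. The fingers move at their own pace and stop on an object; "squeeze" is the grip in N (left out, the last holds). Time passes only in rows, so rows that do not move let the fingers close. It gives the time, the measured TCP pose, the force and the opening at its end, in the units of the state.
- bot.get_obs(): the state, without advancing time (a new reading comes with each control period).
- bot.read_camera(name): name is "scene" or "top"; returns (picture, depth): 420x560x3 uint8, red, green, blue; 420x560 float32, m along the optical axis (not along the pixel's ray), 0 where there is no reading.
- bot.camera_info(name): a dict with "camera_matrix" (3x3 intrinsics, pixels), "dist" ([k1, k2, p1, p2, k3] as OpenCV has them; the pictures are not rectified), "rvec" (rotation vector, rad) and "tvec" (3), from world to camera coordinates, as OpenCV has them. Camera axes: x right, y down, z forward; pixel columns grow to the right and rows downward; lengths in m; the calibration is good to about 2 mm. A picture is of the moment at which its call begins. camera_info takes no time and is no camera call.
- bot.hand_in(): hands the job in, once; it reports no verdict.
Trained networks look in the newest picture that a camera, given by its name, has taken for a name from the list of things; names that differ only in an ending like _2 or _b are one class to them, and where a whole thing is asked for, a point or a joint stands for the part that bears it (a point fixed in the world has none). Each returns a list of dicts, best first, with "score" (0 to 1); they miss things now and then, are a little off and sometimes report something else, mostly with a low value. They report only what shows in the picture. A call takes as long as a camera call. They do not tell look-alikes from the thing itself.
- bot.recognise(camera, label): "at" ([x, y, z] in m, in world coordinates, good to about 4 mm: the middle of the surface that is visible of it).
- bot.regions_of(camera, label): "pixels" (420x560 bool, what is visible of it).
The state is a dict: "t": time; "q": joint angles; "joint_vel": joint speeds; "joint_torque": joint torques, N m; "eef_pos": TCP position; "tool_rot": TCP orientation; "contact_force": force on the tool from outside, world axes, zero at the start; "torque": the same for the moment, N m; "gripper_width": opening from 0.0 (shut) to 1.0 (fully open).
Only numpy, scipy, OpenCV 4.12 (cv2) and the standard library are available. Lean on these libraries where they do the work, as an engineer would, in place of code of your own. Each camera call takes 0.05 s, during which the arm holds its last target.

## Working session

There is one attempt and no reset: what is moved stays moved. The work goes in short steps, Python scripts to look and compute and a tool call to move; the robot and the scene stay as the last step left them, time stands still between calls to the robot, and variables do not carry over. Pictures are saved under pics/ and viewed, and the job is handed in when it is done.

Besides the shell and the picture viewer there is one more tool, called after "Call:" by a JSON object that holds its "method" and its "body", one argument or row to a line. step_arm: Moves the arm, as the interface text tells. Its arguments: {"type":"object","properties":{"rows":{"type":"array"},"squeeze":{"type":"number"}},"required":["rows"]}

```bash
mkdir -p pics; ls; python3 - <<'E'
from station import bot
import cv2,numpy as np
print(bot.get_obs())
for c in ("scene","top"):
    p,d=bot.read_camera(c)
    cv2.imwrite(f"pics/{c}0.png",cv2.resize(p[:,:,::-1],None,fx=1.4,fy=1.4))
    print(c,bot.camera_info(c))
E
```

```text
pics
{'t': 0.0, 'q': array([-1.3201197 ,  0.47780675,  0.02232788,  1.5564471 , -0.01151745,
        1.10931323, -0.08311156]), 'joint_vel': array([-3.43253113e-04, -1.45905369e-03,  1.60519698e-04,  8.16857088e-05,
       -4.81880580e-04,  3.86105212e-04,  1.81278253e-03]), 'joint_torque': array([ 9.42378574e-04, -5.96465421e+01,  1.60819486e+00, -2.81194317e+01,
        1.23890772e-02,  9.55091586e-03,  6.16283003e-06]), 'eef_pos': array([0.23680534, 0.6314617 , 0.23032287]), 'tool_rot': array([-1.07000229e-04,  1.78421347e-01,  9.83953744e-01, -9.17116000e-04]), 'contact_force': array([ 0.14712154,  0.32253937, -0.64211395]), 'torque': array([ 0.02571525, -0.01736232,  0.02826438]), 'gripper_width': 0.9994167902230237}
scene {'camera_matrix': array([[521.87518703,   0.        , 277.41230039],
       [  0.        , 521.87518703, 205.07720423],
       [  0.        ,   0.        ,   1.        ]]), 'dist': array([-0.00608538,  0.        ,  0.        ,  0.        ,  0.        ]), 'rvec': array([ 1.84425737,  1.8404345 , -0.63696173]), 'tvec': array([ 0.02351244, -0.33062053,  1.88433558])}
top {'camera_matrix': array([[503.59254372,   0.        , 279.55051229],
       [  0.        , 503.59254372, 215.94601984],
       [  0.        ,   0.        ,   1.        ]]), 'dist': array([-0.18453114,  0.        ,  0.        ,  0.        ,  0.        ]), 'rvec': array([ 2.15352956, -2.19349193,  0.08422977]), 'tvec': array([-0.02493346,  0.57025488,  1.56963135])}
```

View pics/scene0.png

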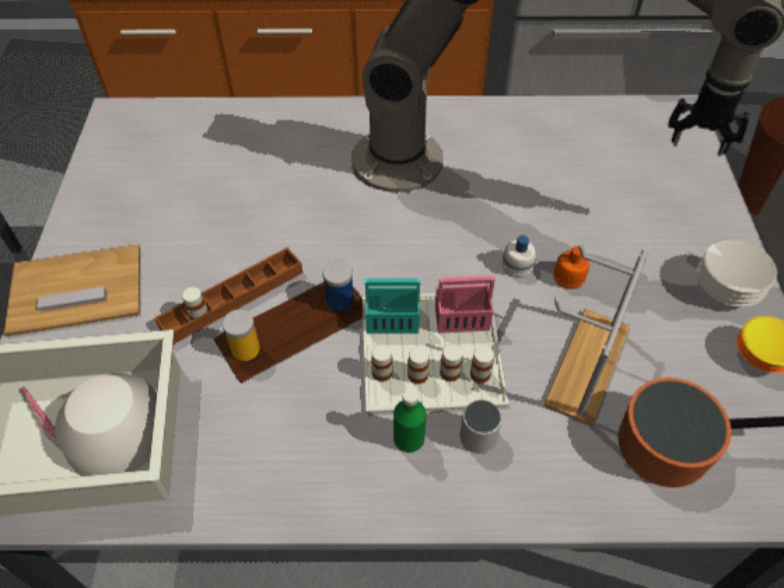

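View pics/top0.png

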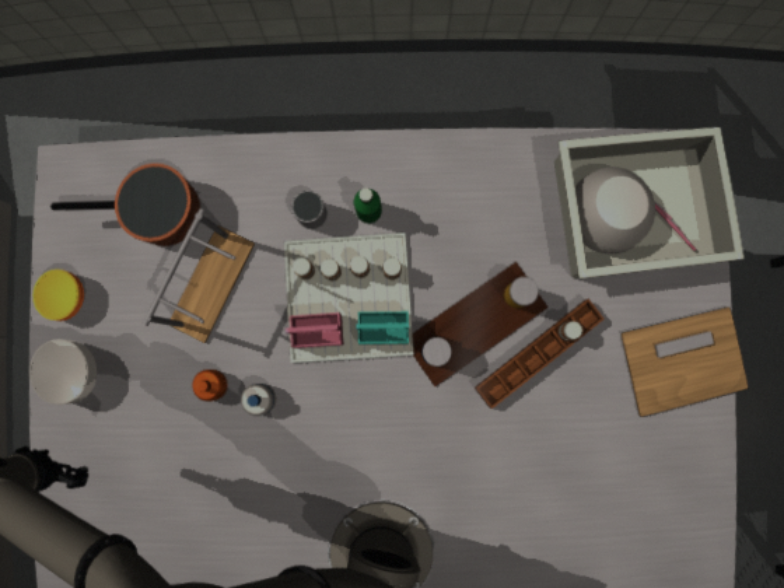

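```bash
cat > h.py <<'E'
from station import bot
import cv2,numpy as np
def cam(c):
    i=bot.camera_info(c);K=np.array(i["camera_matrix"]);D=np.array(i["dist"]);R=cv2.Rodrigues(np.array(i["rvec"]))[0];t=np.array(i["tvec"]);return K,D,R,t
def cloud(c,d):
    K,D,R,t=cam(c);v,u=np.mgrid[:420,:560]
    n=cv2.undistortPoints(np.stack([u,v],-1).reshape(-1,1,2).astype(float),K,D).reshape(420,560,2)
    P=np.concatenate([n,np.ones((420,560,1))],-1)*d[...,None]
    W=(P-t)@R; W[d<=0]=np.nan
    return W
def ray(c,u,v,z):
    K,D,R,t=cam(c);n=cv2.undistortPoints(np.array([[[u,v]]],float),K,D).ravel()
    o=-R.T@t;w=R.T@np.array([n[0],n[1],1]);return o+w*(z-o[2])/w[2]
def proj(c,X):
    K,D,R,t=cam(c);return cv2.projectPoints(np.array(X,float).reshape(-1,1,3),cv2.Rodrigues(R)[0],t,K,D)[0].reshape(-1,2)
def rect(xy):
    (c,s,a)=cv2.minAreaRect(np.array(xy,np.float32));return c,s,a
E
python3 - <<'E'
from h import *
np.set_printoptions(precision=4,suppress=True)
C={}
for c in ("scene","top"):
    p,d=bot.read_camera(c); C[c]=cloud(c,d)
np.savez("c0.npz",**C)
for l in ["teal_basket","pink_basket","hook_rail","hook_left","hook_right","spice_rack","rack_jar0","spare_jar0","tray","blue_canister","yellow_canister","sugar_pot","soap_bottle","steel_cup"]:
  for c in C:
    try: r=bot.recognise(c,l)
    except Exception as e: print(l,e);continue
    print(l,c,[(np.round(x["at"],3).tolist(),round(x["score"],2)) for x in r])
E
```

```text
teal_basket scene [([0.516, -0.014, 0.057], 0.63), ([0.374, 0.265, 0.05], 0.21)]
teal_basket top [([0.509, -0.017, 0.013], 0.8), ([0.519, -0.224, 0.004], 0.59), ([0.772, 0.146, 0.084], 0.34)]
pink_basket scene [([0.511, 0.136, 0.053], 0.87)]
pink_basket top [([0.506, 0.136, 0.009], 0.68)]
hook_rail scene [([0.649, 0.369, 0.011], 0.59)]
hook_rail top [([0.621, 0.385, 0.01], 0.57), ([0.774, 0.015, 0.113], 0.35), ([0.774, 0.146, 0.084], 0.24)]
hook_left scene [([0.649, 0.372, 0.014], 0.65), ([0.53, -0.23, 0.001], 0.35)]
hook_left top [([0.623, 0.387, 0.008], 0.94), ([0.642, 0.028, 0.089], 0.38)]
hook_right scene [([0.649, 0.369, 0.014], 0.76)]
hook_right top [([0.619, 0.384, 0.01], 0.85)]
spice_rack scene [([0.438, -0.361, 0.018], 0.89), ([0.474, -0.129, 0.088], 0.25)]
spice_rack top [([0.44, -0.358, 0.008], 0.71)]
rack_jar0 scene [([0.509, -0.431, 0.069], 0.65)]
rack_jar0 top [([0.498, -0.426, 0.087], 0.5)]
spare_jar0 scene [([0.658, -0.04, 0.064], 0.91), ([0.662, 0.036, 0.067], 0.68), ([0.475, -0.13, 0.088], 0.64), ([0.66, 0.161, 0.066], 0.56), ([0.658, 0.094, 0.069], 0.54)]
spare_jar0 top [([0.641, 0.033, 0.09], 0.67), ([0.637, 0.1, 0.083], 0.51), ([0.643, -0.035, 0.087], 0.45)]
tray scene [([0.531, -0.23, 0.003], 0.93)]
tray top [([0.52, -0.222, 0.001], 0.79)]
blue_canister scene [([0.476, -0.131, 0.088], 0.86)]
blue_canister top [([0.617, 0.385, 0.01], 0.68), ([0.452, -0.128, 0.105], 0.62)]
yellow_canister scene [([0.6, -0.312, 0.095], 0.58)]
yellow_canister top [([0.772, 0.015, 0.114], 0.68), ([0.575, -0.316, 0.111], 0.61)]
sugar_pot scene [([0.375, 0.264, 0.052], 0.81)]
sugar_pot top [([0.388, 0.372, 0.057], 0.79), ([0.359, 0.264, 0.056], 0.78)]
soap_bottle scene [([0.804, 0.012, 0.103], 0.55), ([0.599, -0.314, 0.092], 0.5)]
soap_bottle top [([0.772, 0.016, 0.111], 0.98), ([0.619, 0.385, 0.013], 0.29)]
steel_cup scene [([0.798, 0.148, 0.082], 0.6)]
steel_cup top [([0.772, 0.147, 0.08], 0.81)]
```

```bash
python3 - <<'E'
from h import *
np.set_printoptions(precision=4,suppress=True)
L=np.load("c0.npz")
for c in ("scene","top"):
    W=L[c].reshape(-1,3); W=W[~np.isnan(W[:,0])]
    def sel(x0,x1,y0,y1,z0,z1):
        m=(W[:,0]>x0)&(W[:,0]<x1)&(W[:,1]>y0)&(W[:,1]<y1)&(W[:,2]>z0)&(W[:,2]<z1);return W[m]
    print(c)
    s=sel(.45,.8,.25,.55,.006,.02);print("foot",len(s),np.median(s[:,2]),rect(s[:,:2]))
    s=sel(.4,.85,.2,.62,.2,.28);print("rail hi",len(s),s[:,2].min(),s[:,2].max(),rect(s[:,:2]))
    np.save(f"rail_{c}.npy",s)
    for n,y0,y1 in(("teal",-.08,.06),("pink",.07,.21)):
        s=sel(.42,.62,y0,y1,.12,.17);print(n,"bar",len(s),s[:,2].max() if len(s) else 0,rect(s[:,:2]) if len(s) else 0)
        s=sel(.42,.62,y0,y1,.06,.09);print(n,"rim",len(s),rect(s[:,:2]) if len(s) else 0)
    for y in(-.04,.03,.097,.16):
        s=sel(.59,.72,y-.033,y+.033,.08,.1);print("jar",y,len(s),s.mean(0),rect(s[:,:2]) if len(s) else 0)
    s=sel(.45,.56,-.48,-.38,.07,.1);print("rackjar",len(s),s.mean(0),rect(s[:,:2]))
    s=sel(.3,.6,-.55,-.2,.028,.042);print("rack",len(s),np.median(s[:,2]),rect(s[:,:2]))
    s=sel(.4,.52,-.18,-.08,.09,.12);print("blue",len(s),s.mean(0),rect(s[:,:2]))
    s=sel(.52,.65,-.37,-.26,.09,.12);print("yel",len(s),s.mean(0),rect(s[:,:2]))
    s=sel(.32,.42,.2,.32,.07,.1);print("knob",len(s),s.mean(0),s[:,2].max(),rect(s[:,:2]))
    s=sel(.32,.42,.2,.32,.02,.1);print("pot",len(s),rect(s[:,:2]))
E
```

```text
scene
foot 2198 0.010706491792938134 ((0.6256409287452698, 0.3956800401210785), (0.3448069393634796, 0.2804635763168335), 3.875556230545044)
rail hi 737 0.20138876527495653 0.25975849867430933 ((0.6092313528060913, 0.3549937605857849), (0.12055983394384384, 0.26555705070495605), 63.07274627685547)
teal bar 242 0.14975322383690548 ((0.5144824981689453, -0.015595484524965286), (0.10706648975610733, 0.018040163442492485), 88.79734802246094)
teal rim 393 ((0.513908326625824, -0.01563563570380211), (0.1100538969039917, 0.07817979902029037), 89.66362762451172)
pink bar 226 0.1509302992824939 ((0.5106973052024841, 0.1327723264694214), (0.017258595675230026, 0.11086637526750565), 4.2818474769592285)
pink rim 385 ((0.5112711191177368, 0.13280071318149567), (0.07779938727617264, 0.11093126982450485), 1.6753095388412476)
jar -0.04 139 [ 0.6473 -0.0371  0.0854] ((0.6448349952697754, -0.03665617108345032), (0.04060204699635506, 0.03557759150862694), 0.011676601134240627)
jar 0.03 144 [0.6536 0.0347 0.0855] ((0.6531096696853638, 0.03394228592514992), (0.03534705564379692, 0.03893529251217842), 87.
[... 2689 characters left out ...]
22)
rack 538 0.035245559455908126 ((0.5014053583145142, -0.3298074007034302), (0.19045989215373993, 0.3308933973312378), 36.689537048339844)
blue 333 [ 0.4575 -0.1304  0.1065] ((0.45734456181526184, -0.13117170333862305), (0.060110513120889664, 0.056912750005722046), 88.8624496459961)
yel 300 [ 0.5828 -0.3209  0.1061] ((0.582990825176239, -0.32191067934036255), (0.056784484535455704, 0.05659817159175873), 24.409948348999023)
knob 67 [0.3561 0.2682 0.0901] 0.09931663978959225 ((0.35563230514526367, 0.2691972255706787), (0.02515239082276821, 0.024452369660139084), 66.06128692626953)
pot 441 ((0.35680073499679565, 0.2681097388267517), (0.0723826065659523, 0.06930087506771088), 87.6874008178711)
```

```bash
python3 - <<'E'
from h import *
for c,(x0,x1,y0,y1) in {"scene":(380,480,160,310),"top":(90,200,140,260)}.items():
    p,d=bot.read_camera(c); q=p[y0:y1,x0:x1,::-1]
    cv2.imwrite(f"pics/rail_{c}.png",cv2.resize(q,None,fx=5 if c=="top" else 4,fy=5 if c=="top" else 4,interpolation=cv2.INTER_CUBIC))
E
```

```text
(no output)
```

View pics/rail_scene.png

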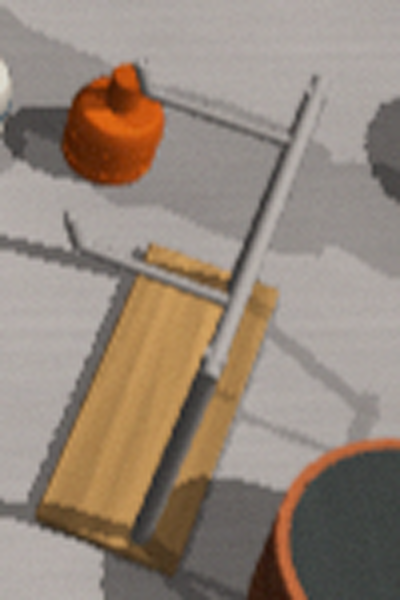

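View pics/rail_top.png

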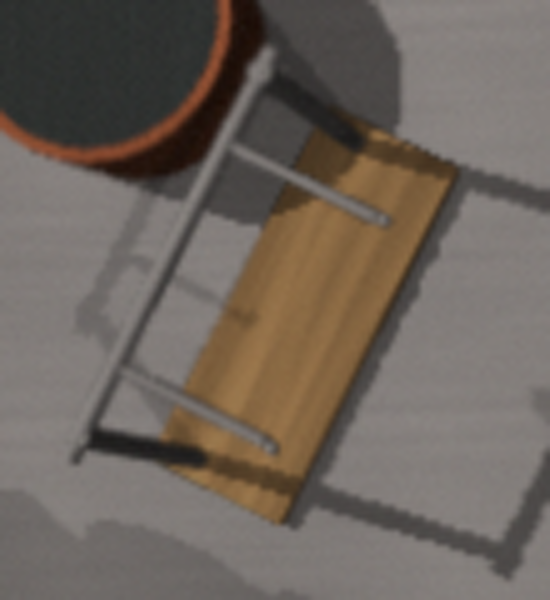

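```bash
cat >> h.py <<'E'
def railpts(mx,my,yaw):
    ex=np.array([np.cos(yaw),np.sin(yaw),0]);ey=np.array([-np.sin(yaw),np.cos(yaw),0]);m=np.array([mx,my,0]);z=np.array([0,0,1])
    P=lambda a,b,c:m+ex*a+ey*b+z*c
    return [(P(70,-115,.232) if 0 else m+ex*.07-ey*.115+z*.238, m+ex*.07+ey*.115+z*.238)]+[(m+ex*.064+ey*s+z*.236,m-ex*.03+ey*s+z*.236) for s in(.07,-.07)]+[(m-ex*.03+ey*s+z*.236,m-ex*.04+ey*s+z*.258) for s in(.07,-.07)]
E
python3 - <<'E'
from h import *
from scipy.optimize import minimize
from scipy.spatial import cKDTree
S=[np.load(f"rail_{c}.npy") for c in("scene","top")]
for name,s in zip(("scene","top","both"),S+[np.vstack(S)]):
    s=s[s[:,2]>.222]
    def cost(v):
        yaw=v[2];m=np.array([v[0],v[1]])
        a=(s[:,:2]-m)@np.array([np.cos(yaw),np.sin(yaw)]);b=(s[:,:2]-m)@np.array([-np.sin(yaw),np.cos(yaw)])
        def seg(a0,b0,a1,b1):
            return np.hypot(a-np.clip(a,a0,a1),b-np.clip(b,b0,b1))
        d=np.minimum(seg(.07,-.115,.07,.115),np.minimum(seg(-.04,.07,.07,.07),seg(-.04,-.07,.07,-.07)))
        return np.sum(np.minimum(d,.02)**2)
    r=minimize(cost,[.601,.341,np.radians(63)],method="Nelder-Mead",options=dict(xatol=1e-5,fatol=1e-9,maxiter=2000))
    print(name,r.x,np.degrees(r.x[2]),np.sqrt(r.fun/len(s)))
    yaw=r.x[2];a=(s[:,:2]-r.x[:2])@np.array([np.cos(yaw),np.sin(yaw)]);b=(s[:,:2]-r.x[:2])@np.array([-np.sin(yaw),np.cos(yaw)])
    print(a.min(),a.max(),b.min(),b.max())
v=r.x
for c,(x0,x1,y0,y1) in {"scene":(380,480,160,310),"top":(90,200,140,260)}.items():
    p,d=bot.read_camera(c); q=np.ascontiguousarray(cv2.resize(p[y0:y1,x0:x1,::-1],None,fx=5,fy=5 ,interpolation=cv2.INTER_CUBIC)) 
    for A,B in railpts(*v):
        a,b=[tuple(((u-np.array([x0,y0])+.5)*5).astype(int).tolist()) for u in proj(c,[A,B])]
        cv2.line(q,a,b,(0,0,255),1)
    cv2.imwrite(f"pics/railo_{c}.png",q[:600])
a=cv2.imread("pics/railo_scene.png");b=cv2.imread("pics/railo_top.png")
o=np.zeros((600,a.shape[1]+b.shape[1],3),np.uint8);o[:a.shape[0],:a.shape[1]]=a;o[:b.shape[0],a.shape[1]:]=b
cv2.imwrite("pics/railo.png",cv2.resize(o,(790,int(600*790/o.shape[1]))))
E
```

```text
scene [0.60377895 0.33923588 1.09947187] 62.995097688829674 0.004308133177520605
-0.04385528232089164 0.07695298460248166 -0.13041634193307935 0.13514327226065626
top [0.60025675 0.33833767 1.10144647] 63.1082342506483 0.003840894836166821
-0.043090859091442966 0.07904319019185489 -0.1274951048513289 0.12949700188825033
both [0.60224259 0.33870157 1.10229972] 63.15712169620746 0.0043031042218310495
-0.04425210248282815 0.07793152263379347 -0.13172785131280168 0.13382579957749385
```

View pics/railo.png

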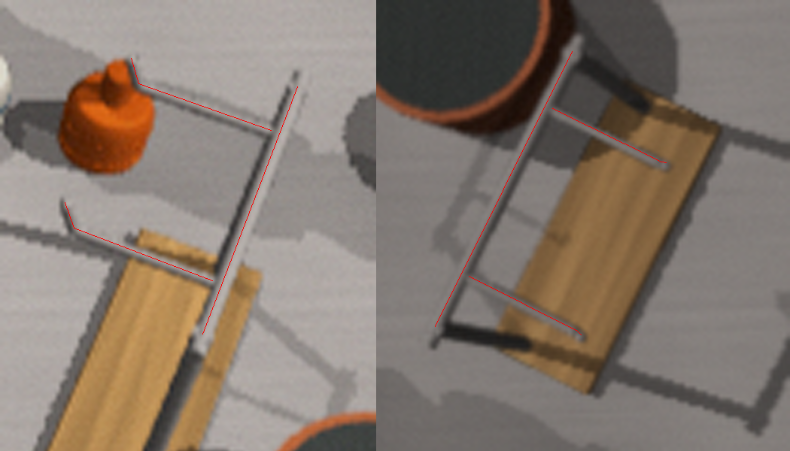

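```bash
python3 - <<'E'
from h import *
p,d=bot.read_camera("scene")
cv2.imwrite("pics/crop1.png",cv2.resize(p[150:300,250:480,::-1],None,fx=3.4,fy=3.4,interpolation=cv2.INTER_CUBIC))
E
```

```text
(no output)
```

View pics/crop1.png

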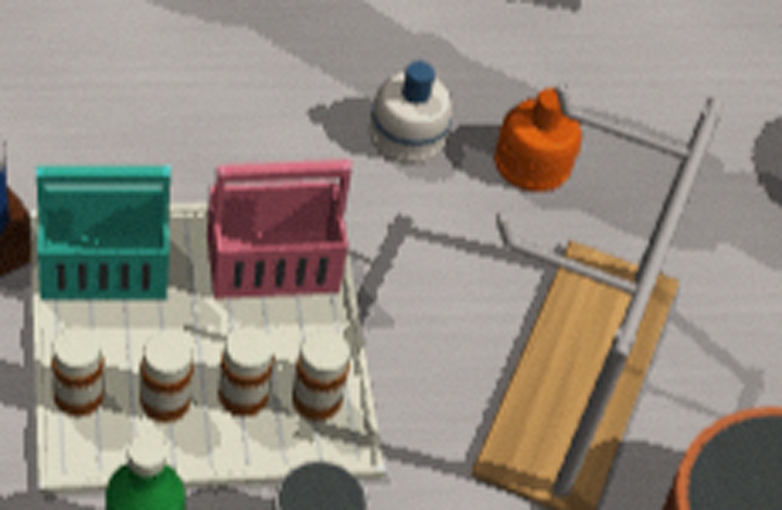

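Call:
{"method": "step_arm", "body": {
  "rows": [10, -20, 20, -0.1, 0.5, 20, -33, 20, -0.1, 0.5, 20, -33, 20, -0.1, 0.5, 20, -33, 20, -0.1, 0.5, 20, -33, 10, -0.1, 0.5],
  "squeeze": 50
}}

```text
t: 2.35
eef_pos: [0.3281, 0.4793, 0.3234]
tool_rot: [0.0, 0.418, 0.908, 0.002]
contact_force: [0.2, 0.6, 0.2]
gripper_width: 0.5
```

Call:
{"method": "step_arm", "body": {
  "rows": [20, -35, 0, -0.08, 0.5, 20, -35, 0, -0.08, 0.5, 20, -35, 0, -0.08, 0.5, 20, -35, 0, -0.08, 0.5, 20, -35, 0, -0.08, 0.5, 20, -35, 0, -0.08, 0.5, 20, -35, -10, -0.08, 0.5, 20, -35, -20, -0.06, 0.5, 20, -38, -20, -0.04, 0.5, 0, 0, -20, 0, 0.5, 0, 0, -20, 0, 0.5, 0, 0, 0, 0, 0.5]
}}

```text
t: 3.55
eef_pos: [0.5055, 0.1612, 0.2291]
tool_rot: [-0.001, 0.689, 0.725, -0.002]
contact_force: [-0.3, -0.1, 0.2]
gripper_width: 0.501
```

Call:
{"method": "step_arm", "body": {
  "rows": [3, 0, -30, 0, 0.5, 0, 0, -30, 0, 0.5, 0, 0, -25, 0, 0.5, 0, 0, -15, 0, 0.5, 0, 0, -9, 0, 0.5, 0, 0, 0, 0, 0.5]
}}

```text
t: 4.15
eef_pos: [0.5098, 0.1624, 0.1222]
tool_rot: [-0.0, 0.688, 0.725, -0.0]
contact_force: [1.7, -1.0, 0.7]
gripper_width: 0.502
```

```bash
cat > v.py <<'E'
from h import *
import sys
n=sys.argv[1];X=[float(a) for a in sys.argv[2:5]];w=int(sys.argv[5]) if len(sys.argv)>5 else 60
o=[]
for c in("scene","top"):
    p,d=bot.read_camera(c);u,v=proj(c,[X])[0].astype(int)
    u=min(max(u,w),560-w);v=min(max(v,w),420-w)
    o.append(cv2.resize(p[v-w:v+w,u-w:u+w,::-1],(395,395),interpolation=cv2.INTER_CUBIC))
cv2.imwrite(f"pics/{n}.png",np.hstack(o))
E
python3 v.py a1 .51 .14 .13
```

```text
(no output)
```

View pics/a1.png

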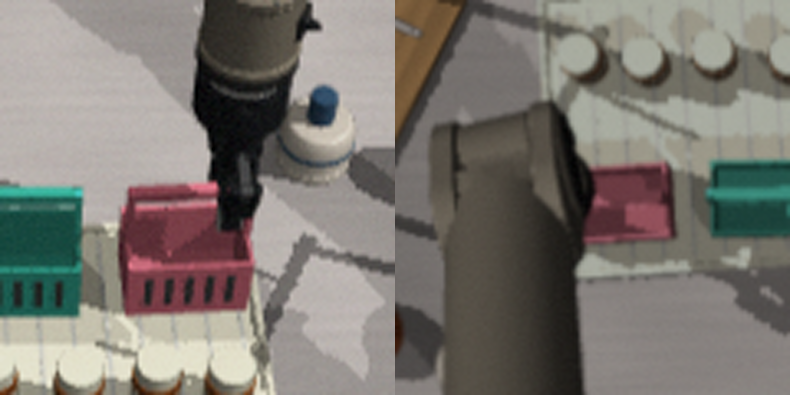

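Call:
{"method": "step_arm", "body": {
  "rows": [0, 0, 0, 0, 0, 0, 0, 0, 0, 0, 0, 0, 0, 0, 0, 0, 0, 0, 0, 0, 0, 0, 0, 0, 0],
  "squeeze": 50
}}

```text
t: 4.75
eef_pos: [0.5099, 0.1623, 0.1231]
tool_rot: [-0.0, 0.688, 0.725, 0.0]
contact_force: [-3.4, -0.7, 6.7]
gripper_width: 0.102
```

Call:
{"method": "step_arm", "body": {
  "rows": [0, 0, 10, 0, 0, 0, 0, 20, 0, 0, 0, 0, 20, 0, 0, 0, 0, 0, 0, 0]
}}

```text
t: 5.15
eef_pos: [0.512, 0.1625, 0.1752]
tool_rot: [0.001, 0.689, 0.725, 0.003]
contact_force: [-0.8, 0.4, -2.4]
gripper_width: 0.106
```

```bash
python3 v.py a2 .51 .14 .15
```

```text
(no output)
```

View pics/a2.png

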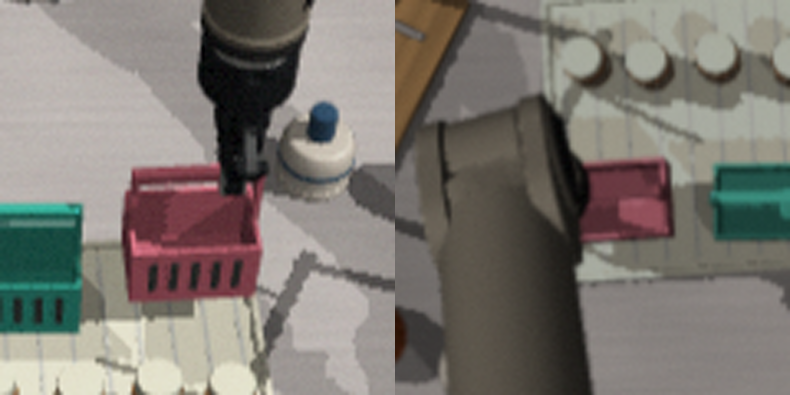

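Call:
{"method": "step_arm", "body": {
  "rows": [0, 0, 20, 0, 0, 0, 0, 25, 0, 0, 0, 0, 25, 0, 0, 0, 0, 23, 0, 0, -4, 18, 0, 0.1, 0, -5, 20, 0, 0.14, 0, -5, 20, 0, 0.14, 0, -5, 20, 0, 0.14, 0, -5, 20, 0, 0.14, 0, -5, 20, 0, 0.14, 0, -3, 20, 0, 0.14, 0, -2, 12, 0, 0.11, 0]
}}

```text
t: 6.45
eef_pos: [0.4748, 0.3136, 0.2639]
tool_rot: [-0.001, 0.229, 0.973, -0.001]
contact_force: [0.0, -0.3, -1.0]
gripper_width: 0.107
```

Call:
{"method": "step_arm", "body": {
  "rows": [0, 0, 0, 0, 0]
}}

```text
t: 6.55
eef_pos: [0.4747, 0.3138, 0.2639]
tool_rot: [-0.001, 0.23, 0.973, -0.001]
contact_force: [0.1, 0.5, -1.5]
gripper_width: 0.105
```

```bash
python3 v.py a3 .52 .33 .25 70; python3 - <<'E'
from h import *
for c in("scene","top"):
    p,d=bot.read_camera(c);W=cloud(c,d)
    hsv=cv2.cvtColor(p,cv2.COLOR_RGB2HSV).astype(int)
    m=(hsv[...,0]>160)&(hsv[...,1]>80)&(W[...,0]>.4)&(W[...,0]<.65)&(W[...,1]>.2)&(W[...,1]<.45)
    z=W[m][:,2]; 
    for n,a,b in(("bar",.265,.32),("rim",.2,.235)):
        s=W[m&(W[...,2]>a)&(W[...,2]<b)]; print(c,n,len(s),s[:,2].max() if len(s) else 0,rect(s[:,:2]) if len(s)>5 else 0)
E
```

```text
scene bar 157 0.3195616479086849 ((0.503508985042572, 0.29600897431373596), (0.01540871150791645, 0.11348642408847809), 60.930545806884766)
scene rim 396 0.23448162137685222 ((0.5021366477012634, 0.29644775390625), (0.07048165798187256, 0.11946173012256622), 63.13691711425781)
top bar 121 0.318354322616688 ((0.514495313167572, 0.2859187722206116), (0.029302116483449936, 0.0781005322933197), 84.482666015625)
top rim 192 0.22989969183007608 ((0.5013012290000916, 0.29456278681755066), (0.07174145430326462, 0.10897914320230484), 62.93742752075195)
```

View pics/a3.png

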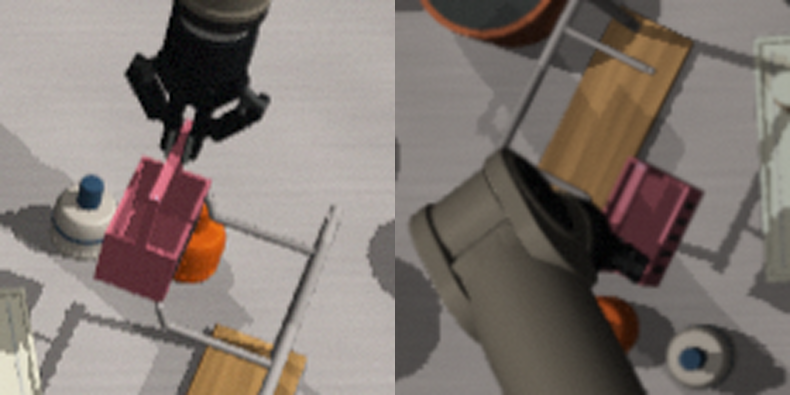

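Call:
{"method": "step_arm", "body": {
  "rows": [0, 0, 8, 0, 0, 6, 12, 0, 0, 0, 8, 16, 0, 0, 0, 8, 16, 0, 0, 0, 8, 16, 0, 0, 0, 8, 15, 0, 0, 0, 0, 0, 0, 0, 0]
}}

```text
t: 7.45
eef_pos: [0.5142, 0.3891, 0.2722]
tool_rot: [-0.0, 0.232, 0.973, -0.0]
contact_force: [-0.8, 0.8, -2.8]
gripper_width: 0.102
```

```bash
python3 v.py a4 .54 .36 .25 60; python3 - <<'E'
from h import *
for c in("scene","top"):
    p,d=bot.read_camera(c);W=cloud(c,d)
    hsv=cv2.cvtColor(p,cv2.COLOR_RGB2HSV).astype(int)
    m=(hsv[...,0]>160)&(hsv[...,1]>80)&(W[...,0]>.4)&(W[...,0]<.65)&(W[...,1]>.2)&(W[...,1]<.5)&(W[...,2]>.1)
    for n,a,b in(("bar",.27,.32),("rim",.2,.24),("all",.1,.4)):
        s=W[m&(W[...,2]>a)&(W[...,2]<b)]; print(c,n,len(s),np.percentile(s[:,2],[10,50,90,99]),rect(s[:,:2]) if len(s)>5 else 0)
E
```

```text
scene bar 165 [0.28500786 0.29394854 0.29772496 0.31073725] ((0.5414531230926514, 0.37347355484962463), (0.011731697246432304, 0.11223282665014267), 63.03679275512695)
scene rim 466 [0.20382085 0.21948835 0.22861763 0.23487906] ((0.5408198833465576, 0.37417006492614746), (0.06920218467712402, 0.11889644712209702), 63.23332595825195)
scene all 1274 [0.16105986 0.20265014 0.29113637 0.29938086] ((0.5400457978248596, 0.37140971422195435), (0.07533314824104309, 0.11937327682971954), 63.74460983276367)
top bar 134 [0.28636135 0.29451161 0.29830508 0.30321071] ((0.5376583337783813, 0.3666423261165619), (0.03243010491132736, 0.10584719479084015), 75.46440887451172)
top rim 215 [0.20815151 0.22518983 0.23176756 0.23645767] ((0.5396181344985962, 0.3729449510574341), (0.072111114859581, 0.10729089379310608), 61.96824645996094)
top all 804 [0.16070275 0.19410429 0.29516908 0.36415051] ((0.533198356628418, 0.362030565738678), (0.09809140115976334, 0.1078542098402977), 63.429378509521484)
```

View pics/a4.png

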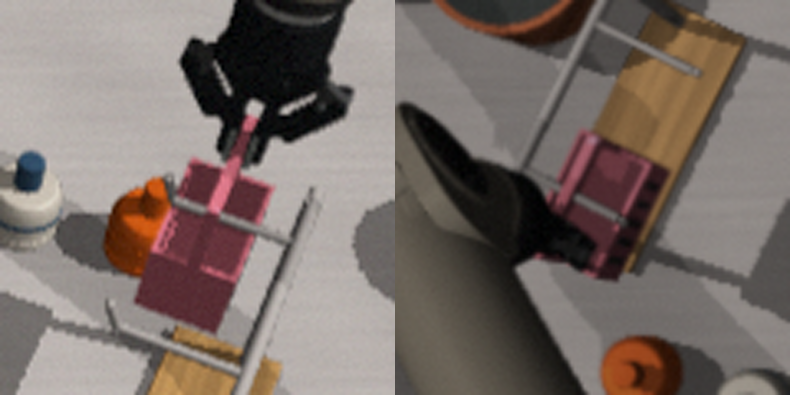

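Call:
{"method": "step_arm", "body": {
  "rows": [-1, -2, -10, 0, 0, 0, 0, -10, 0, 0, 0, 0, -10, 0, 0, 0, 0, -8, 0, 0, 0, 0, -4, 0, 0, 0, 0, 0, 0, 0]
}}

```text
t: 8.25
eef_pos: [0.5127, 0.3847, 0.2305]
tool_rot: [-0.0, 0.232, 0.973, -0.001]
contact_force: [0.0, -0.1, -1.7]
gripper_width: 0.102
```

Call:
{"method": "step_arm", "body": {
  "rows": [0, 0, -2, 0, 0, 0, 0, -2, 0, 0, 0, 0, 0, 0, 0]
}}

```text
t: 8.55
eef_pos: [0.513, 0.385, 0.2273]
tool_rot: [-0.0, 0.232, 0.973, -0.0]
contact_force: [0.1, 0.5, -1.9]
gripper_width: 0.101
```

Call:
{"method": "step_arm", "body": {
  "rows": [0, 0, -2, 0, 0, 0, 0, 0, 0, 0]
}}

```text
t: 8.75
eef_pos: [0.5132, 0.3851, 0.2254]
tool_rot: [0.0, 0.232, 0.973, 0.0]
contact_force: [0.5, -0.1, -1.0]
gripper_width: 0.101
```

Call:
{"method": "step_arm", "body": {
  "rows": [0, 0, -1, 0, 0, 0, 0, 0, 0, 0]
}}

```text
t: 8.95
eef_pos: [0.5132, 0.3852, 0.225]
tool_rot: [0.0, 0.232, 0.973, 0.0]
contact_force: [-1.4, -0.3, 4.3]
gripper_width: 0.101
```

Call:
{"method": "step_arm", "body": {
  "rows": [0, 0, -1, 0, 0, 0, 0, 0, 0, 0]
}}

```text
t: 9.15
eef_pos: [0.5132, 0.3853, 0.2247]
tool_rot: [0.0, 0.232, 0.973, 0.001]
contact_force: [-3.4, -1.6, 8.2]
gripper_width: 0.106
```

Call:
{"method": "step_arm", "body": {
  "rows": [0, 0, 0, 0, 0.2, 0, 0, 0, 0, 0.4, 0, 0, 0, 0, 0.4, 0, 0, 10, 0, 0.4, 0, 0, 20, 0, 0.4, 0, 0, 30, 0, 0.4, 0, 0, 30, 0, 0.4, 0, 0, 30, 0, 0.4]
}}

```text
t: 9.95
eef_pos: [0.513, 0.3849, 0.3451]
tool_rot: [0.0, 0.232, 0.973, 0.0]
contact_force: [-0.3, 1.4, 0.6]
gripper_width: 0.399
```

```bash
python3 v.py a5 .54 .36 .25 60
```

```text
(no output)
```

View pics/a5.png

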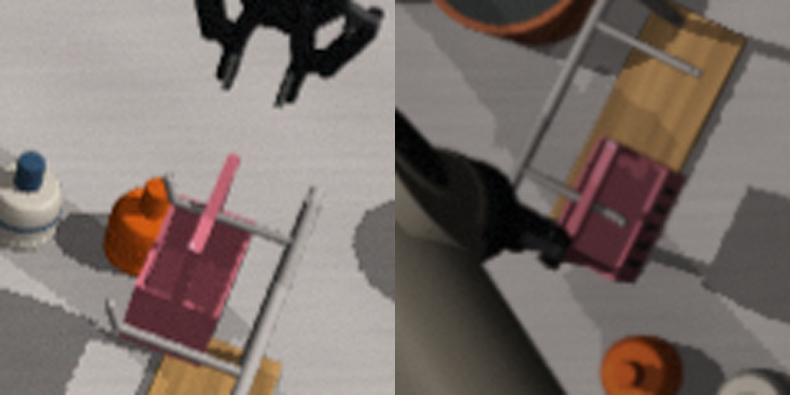

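Call:
{"method": "step_arm", "body": {
  "rows": [0, -20, 0, -0.05, 0.5, 0, -36, 0, -0.1, 0.5, 0, -38, 0, -0.1, 0.5, 0, -38, 0, -0.1, 0.5, 0, -38, 0, -0.1, 0.5, 0, -38, 0, -0.1, 0.5, 0, -38, 0, -0.1, 0.5, 0, -38, 0, -0.1, 0.5, 0, -38, -20, -0.1, 0.5, 0, -38, -20, -0.1, 0.5, 0, -38, -20, -0.1, 0.5, 0, -31, -20, -0.055, 0.5]
}}

```text
t: 11.25
eef_pos: [0.5126, -0.0463, 0.2629]
tool_rot: [0.0, 0.71, 0.704, 0.0]
contact_force: [-0.3, -0.3, 0.5]
gripper_width: 0.5
```

Call:
{"method": "step_arm", "body": {
  "rows": [0, 0, -30, 0, 0.5, 0, 0, -20, 0, 0.5, 0, 0, 0, 0, 0.5]
}}

```text
t: 11.55
eef_pos: [0.5109, -0.0441, 0.2109]
tool_rot: [-0.002, 0.708, 0.706, -0.002]
contact_force: [0.5, -0.6, -0.1]
gripper_width: 0.497
```

Descend to z≈0.122.

Call:
{"method": "step_arm", "body": {
  "rows": [2, 0, -25, 0, 0.5, 0, 0, -25, 0, 0.5, 0, 0, -20, 0, 0.5, 0, 0, -14, 0, 0.5, 0, 0, -5, 0, 0.5, 0, 0, 0, 0, 0.5]
}}

```text
t: 12.15
eef_pos: [0.5152, -0.0439, 0.1245]
tool_rot: [-0.0, 0.708, 0.706, -0.0]
contact_force: [-0.8, 0.7, -0.2]
gripper_width: 0.504
```

Call:
{"method": "step_arm", "body": {
  "rows": [0, 0, 0, 0, 0, 0, 0, 0, 0, 0, 0, 0, 0, 0, 0, 0, 0, 0, 0, 0, 0, 0, 0, 0, 0]
}}

```text
t: 12.65
eef_pos: [0.5149, -0.044, 0.1251]
tool_rot: [-0.0, 0.708, 0.706, 0.0]
contact_force: [-2.3, 0.7, 6.6]
gripper_width: 0.106
```

Call:
{"method": "step_arm", "body": {
  "rows": [0, 0, 10, 0, 0, 0, 0, 20, 0, 0, 0, 0, 20, 0, 0, 0, 0, 0, 0, 0]
}}

```text
t: 13.05
eef_pos: [0.517, -0.0441, 0.1771]
tool_rot: [0.002, 0.708, 0.706, 0.002]
contact_force: [0.0, 0.2, -1.2]
gripper_width: 0.101
```

```bash
python3 v.py a6 .51 .0 .15
```

```text
(no output)
```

View pics/a6.png

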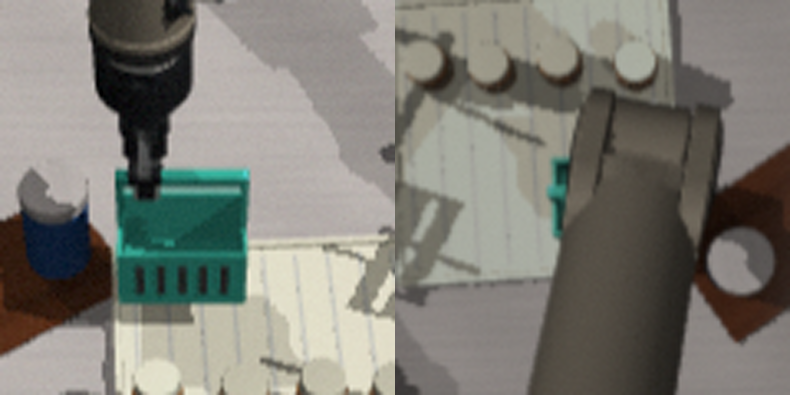

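Call:
{"method": "step_arm", "body": {
  "rows": [0, 0, 25, 0, 0, 0, 0, 25, 0, 0, 0, 0, 25, 0, 0, 5, 10, 22, 0.05, 0, 15, 29, 0, 0.14, 0, 17, 32, 0, 0.14, 0, 17, 32, 0, 0.14, 0, 17, 32, 0, 0.14, 0, 17, 32, 0, 0.14, 0, 17, 32, 0, 0.14, 0, 17, 32, 0, 0.12, 0, 13, 32, 0, 0.094, 0]
}}

```text
t: 14.35
eef_pos: [0.6502, 0.2202, 0.2693]
tool_rot: [-0.001, 0.231, 0.973, -0.001]
contact_force: [-0.1, -0.1, -1.3]
gripper_width: 0.107
```

Call:
{"method": "step_arm", "body": {
  "rows": [0, 0, 0, 0, 0]
}}

```text
t: 14.45
eef_pos: [0.6495, 0.2258, 0.2685]
tool_rot: [-0.002, 0.228, 0.974, 0.001]
contact_force: [0.6, 0.6, -2.3]
gripper_width: 0.104
```

```bash
cat > bask.py <<'E'
from h import *
import sys
h0,h1=(75,100) if sys.argv[1]=="teal" else (160,180)
m0=np.array([.602,.339]);yaw=np.radians(63.1);ex=np.array([np.cos(yaw),np.sin(yaw)]);ey=np.array([-ex[1],ex[0]])
for c in("scene","top"):
    p,d=bot.read_camera(c);W=cloud(c,d)
    hsv=cv2.cvtColor(p,cv2.COLOR_RGB2HSV).astype(int)
    m=(hsv[...,0]>=h0)&(hsv[...,0]<=h1)&(hsv[...,1]>80)&(W[...,0]>.4)&(W[...,0]<.8)&(W[...,1]>.1)&(W[...,1]<.5)&(W[...,2]>.1)
    zb=float(sys.argv[2])
    for n,a,b in(("bar",zb-.005,zb+.02),("rim",zb-.07,zb-.045)):
        s=W[m&(W[...,2]>a)&(W[...,2]<b)]
        if len(s)<8: print(c,n,len(s));continue
        r=rect(s[:,:2]);q=np.array(r[0])-m0;print(c,n,len(s),"z50/90",np.round(np.percentile(s[:,2],[50,90]),4),"mid",np.round(r[0],4),"size",np.round(r[1],3),round(r[2],1),"rail frame",np.round([q@ex,q@ey],4))
E
python3 bask.py teal .284; python3 v.py a7 .64 .25 .25 60
```

```text
scene bar 90 z50/90 [0.288  0.2929] mid [0.6492 0.2239] size [0.054 0.035] 7.4 rail frame [-0.0813 -0.0942]
scene rim 206 z50/90 [0.2202 0.2243] mid [0.6243 0.2376] size [0.07  0.118] 63.1 rail frame [-0.0803 -0.0658]
top bar 2
top rim 80 z50/90 [0.2222 0.2266] mid [0.6174 0.198 ] size [0.03  0.097] 81.8 rail frame [-0.1187 -0.0775]
```

View pics/a7.png

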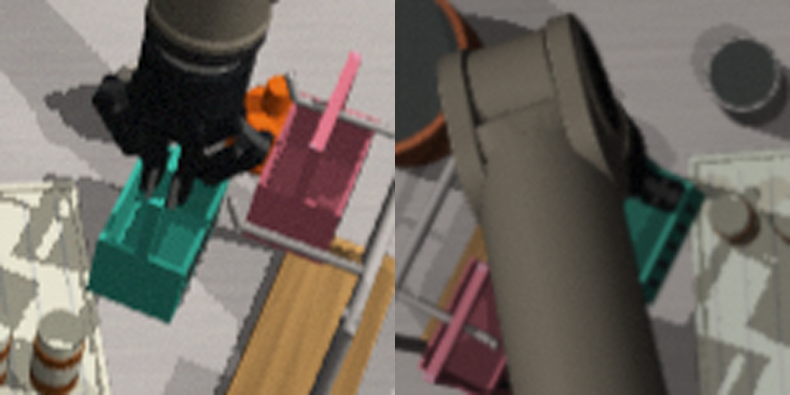

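Call:
{"method": "step_arm", "body": {
  "rows": [4, -2, 7, 0, 0, 6, 12, 0, 0, 0, 8, 15, 0, 0, 0, 8, 15, 0, 0, 0, 8, 15, 0, 0, 0, 6, 13, 0, 0, 0, 0, 0, 0, 0, 0, 0, 0, 0, 0, 0]
}}

```text
t: 15.45
eef_pos: [0.6894, 0.2896, 0.2761]
tool_rot: [-0.001, 0.232, 0.973, 0.001]
contact_force: [2.6, 6.1, -14.1]
gripper_width: 0.1
```

```bash
python3 bask.py teal .290; python3 v.py a8 .66 .31 .25 60
```

```text
scene bar 104 z50/90 [0.2955 0.2987] mid [0.6877 0.2876] size [0.034 0.06 ] 87.7 rail frame [-0.0071 -0.0997]
scene rim 205 z50/90 [0.2278 0.2324] mid [0.6768 0.2956] size [0.07  0.097] 62.3 rail frame [-0.0049 -0.0864]
top bar 24 z50/90 [0.294  0.2985] mid [0.6879 0.2883] size [0.012 0.055] 63.6 rail frame [-0.0063 -0.0995]
top rim 103 z50/90 [0.2292 0.2334] mid [0.6556 0.2692] size [0.032 0.107] 79.4 rail frame [-0.038  -0.0794]
```

View pics/a8.png

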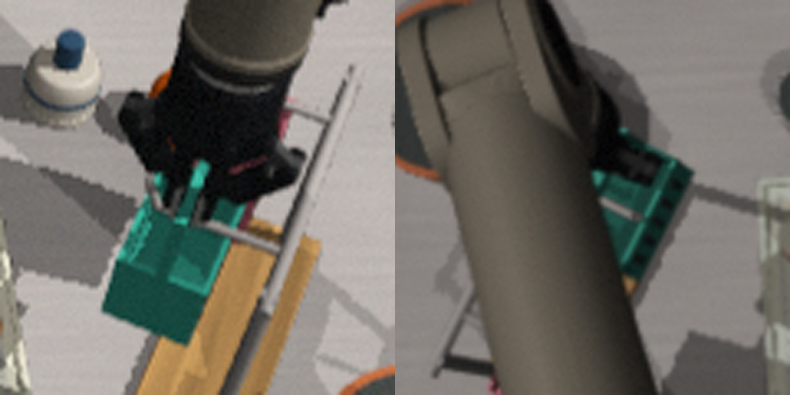

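Call:
{"method": "step_arm", "body": {
  "rows": [0, 0, -4, 0, 0, 0, 0, -6, 0, 0, 0, 0, 0, 0, 0]
}}

```text
t: 15.95
eef_pos: [0.6899, 0.2861, 0.2681]
tool_rot: [-0.0, 0.233, 0.972, -0.0]
contact_force: [0.6, 0.8, -1.5]
gripper_width: 0.099
```

```bash
python3 bask.py teal .281; python3 v.py a9 .66 .31 .25 40
```

```text
scene bar 105 z50/90 [0.2873 0.2911] mid [0.6922 0.2887] size [0.032 0.059] 44.1 rail frame [-0.0041 -0.1032]
scene rim 207 z50/90 [0.2199 0.2253] mid [0.6783 0.2912] size [0.07  0.093] 62.9 rail frame [-0.0081 -0.0897]
top bar 31 z50/90 [0.2879 0.2927] mid [0.6869 0.2813] size [0.014 0.054] 57.8 rail frame [-0.0131 -0.1019]
top rim 109 z50/90 [0.2211 0.2267] mid [0.6569 0.2775] size [0.032 0.107] 64.4 rail frame [-0.03   -0.0768]
```

View pics/a9.png

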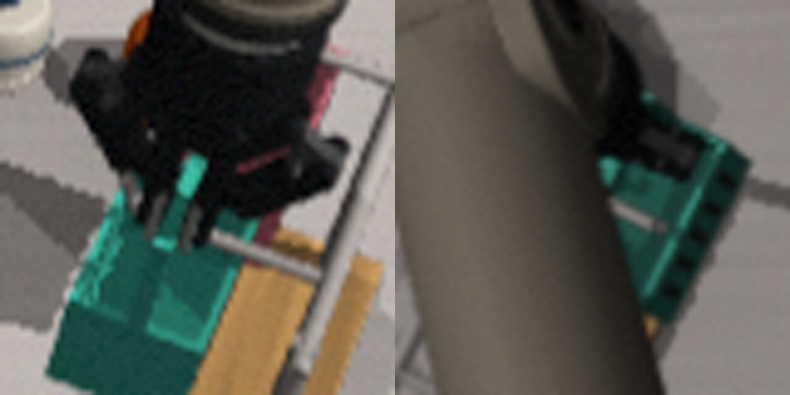

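Call:
{"method": "step_arm", "body": {
  "rows": [1, 7, -5, 0, 0, 0, 0, -10, 0, 0, 0, 0, -10, 0, 0, 0, 0, -7, 0, 0, 0, 0, -3, 0, 0, 0, 0, 0, 0, 0]
}}

```text
t: 16.75
eef_pos: [0.6907, 0.2937, 0.2324]
tool_rot: [-0.001, 0.233, 0.973, -0.0]
contact_force: [-0.1, -0.3, -1.5]
gripper_width: 0.106
```

Call:
{"method": "step_arm", "body": {
  "rows": [0, 0, -2, 0, 0, 0, 0, -1, 0, 0, 0, 0, 0, 0, 0]
}}

```text
t: 17.05
eef_pos: [0.6911, 0.294, 0.2304]
tool_rot: [0.0, 0.233, 0.973, 0.0]
contact_force: [-0.2, -0.0, -1.4]
gripper_width: 0.106
```

```bash
python3 bask.py teal .243; python3 v.py a10 .66 .31 .25 40
```

```text
scene bar 104 z50/90 [0.2499 0.2542] mid [0.6928 0.2963] size [0.035 0.057] 42.4 rail frame [ 0.003  -0.1003]
scene rim 192 z50/90 [0.182  0.1864] mid [0.6689 0.3045] size [0.069 0.113] 62.5 rail frame [-0.0005 -0.0753]
top bar 30 z50/90 [0.2482 0.2526] mid [0.6873 0.2896] size [0.013 0.054] 56.4 rail frame [-0.0055 -0.0984]
top rim 109 z50/90 [0.1835 0.1886] mid [0.6653 0.3017] size [0.067 0.107] 62.6 rail frame [-0.0046 -0.0734]
```

View pics/a10.png

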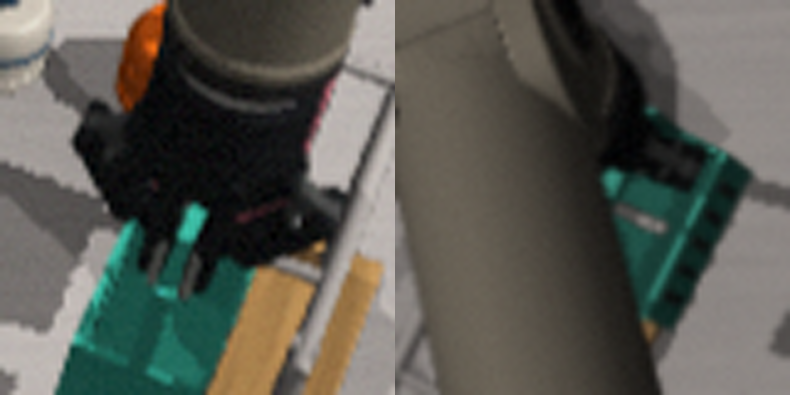

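Call:
{"method": "step_arm", "body": {
  "rows": [-2, 1, -1, 0, 0, 0, 0, -1, 0, 0, 0, 0, 0, 0, 0]
}}

```text
t: 17.55
eef_pos: [0.6888, 0.2952, 0.2281]
tool_rot: [-0.0, 0.233, 0.973, -0.0]
contact_force: [0.1, -0.1, -2.1]
gripper_width: 0.103
```

Call:
{"method": "step_arm", "body": {
  "rows": [0, 0, -2, 0, 0, 0, 0, 0, 0, 0]
}}

```text
t: 17.75
eef_pos: [0.6892, 0.2952, 0.2274]
tool_rot: [0.0, 0.233, 0.973, 0.0]
contact_force: [-2.2, -0.8, 3.1]
gripper_width: 0.097
```

Call:
{"method": "step_arm", "body": {
  "rows": [0, 0, -1, 0, 0, 0, 0, 0, 0, 0]
}}

```text
t: 17.95
eef_pos: [0.6892, 0.2952, 0.227]
tool_rot: [0.0, 0.233, 0.973, 0.001]
contact_force: [-3.5, -1.0, 7.4]
gripper_width: 0.103
```

Call:
{"method": "step_arm", "body": {
  "rows": [0, 0, 0, 0, 0.2, 0, 0, 0, 0, 0.4, 0, 0, 0, 0, 0.4, 0, 0, 10, 0, 0.4, 0, 0, 20, 0, 0.4, 0, 0, 30, 0, 0.4, 0, 0, 30, 0, 0.4, 0, -20, 30, 0, 0.4, 0, -40, 0, -0.1, 0.4, 0, -40, 0, -0.1, 0.4, 0, -40, 0, -0.1, 0.4, 0, 0, 0, 0, 0.4]
}}

```text
t: 19.15
eef_pos: [0.6899, 0.1458, 0.3472]
tool_rot: [0.002, 0.382, 0.924, -0.001]
contact_force: [0.9, -0.7, 0.7]
gripper_width: 0.401
```

```bash
python3 bask.py teal .243;python3 bask.py pink .243; python3 v.py a11 .60 .34 .22 60;python3 - <<'E'
from h import *
p,d=bot.read_camera("scene");W=cloud("scene",d).reshape(-1,3)
for y in(-.037,.0347,.1,.161):
    s=W[(W[:,0]>.59)&(W[:,0]<.72)&(abs(W[:,1]-y)<.033)&(W[:,2]>.08)&(W[:,2]<.1)];print(s.mean(0),rect(s[:,:2]))
E
```

```text
scene bar 160 z50/90 [0.2466 0.2492] mid [0.6653 0.3078] size [0.01  0.109] 62.9 rail frame [ 0.0008 -0.0706]
scene rim 228 z50/90 [0.1796 0.184 ] mid [0.6658 0.307 ] size [0.07  0.116] 63.3 rail frame [ 0.0003 -0.0713]
top bar 137 z50/90 [0.2478 0.2514] mid [0.6537 0.311 ] size [0.013 0.085] 63.7 rail frame [-0.0016 -0.0588]
top rim 73 z50/90 [0.1814 0.1855] mid [0.6548 0.3354] size [0.114 0.056] 8.9 rail frame [ 0.0207 -0.0488]
scene bar 134 z50/90 [0.2463 0.2492] mid [0.5415 0.3714] size [0.01  0.115] 63.4 rail frame [0.0015 0.0686]
scene rim 136 z50/90 [0.1783 0.1823] mid [0.5399 0.3715] size [0.069 0.116] 63.3 rail frame [0.0009 0.0701]
top bar 162 z50/90 [0.2476 0.252 ] mid [0.5324 0.3553] size [0.048 0.105] 63.5 rail frame [-0.0169  0.0694]
top rim 154 z50/90 [0.1807 0.1853] mid [0.5378 0.3701] size [0.072 0.108] 62.4 rail frame [-0.0013  0.0714]
[ 0.64732664 -0.03710896  0.08542846] ((0.6462455987930298, -0.03656976670026779), (0.03998274728655815, 0.03546785190701485), 0.2742448151111603)
[0.65336874 0.03466848 0.08534708] ((0.6525803804397583, 0.03527910262346268), (0.03692232817411423, 0.038821496069431305), 55.85079574584961)
[0.64857491 0.09984135 0.08555859] ((0.6482671499252319, 0.10073518753051758), (0.03869563341140747, 0.03600221499800682), 44.91264343261719)
[0.65175723 0.16094448 0.0855464 ] ((0.6515749096870422, 0.16170823574066162), (0.03590240702033043, 0.03960361331701279), 83.949951171875)
```

View pics/a11.png

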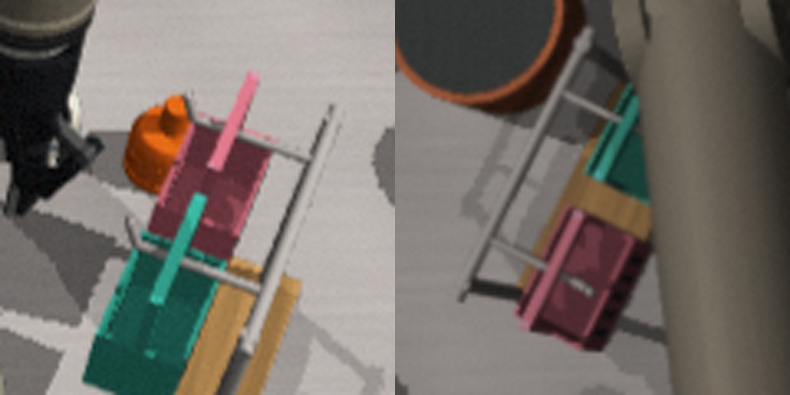

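```bash
python3 - <<'E'
from h import *
L=np.load("c0.npz")
for c in("scene","top"):
    W=L[c].reshape(-1,3)
    # rough line from rack jar & centre
    u=np.array([np.cos(np.radians(-55.)),np.sin(np.radians(-55.))]);cen=np.array([.44,-.36])
    for it in range(4):
        n=np.array([-u[1],u[0]]);q=W[:,:2]-cen;a=q@u;b=q@n
        m=(abs(a)<.19)&(abs(b)<(.045 if it<2 else .036))&(W[:,2]>.029)&(W[:,2]<.042)
        s=W[m];r=rect(s[:,:2]);cen=np.array(r[0]);bx=cv2.boxPoints(r);e=[bx[1]-bx[0],bx[2]-bx[1]];e=max(e,key=np.linalg.norm);u=e/np.linalg.norm(e);u=u if u[0]>0 else -u
    print(c,len(s),"cen",cen,"size",r[1],"dir deg",np.degrees(np.arctan2(u[1],u[0])),np.median(s[:,2]))
    for X in([.4995,-.4315],[.4575,-.130],[.585,-.3215]):
        q=np.array(X)-cen;n=np.array([-u[1],u[0]]);print(X,q@u,q@n)
E
```

```text
scene 613 cen [ 0.4517653 -0.3673951] size (0.06742111593484879, 0.33035001158714294) dir deg -52.95296 0.0332442121480371
[0.4995, -0.4315] 0.07992350931525584 -0.0005222730170171666
[0.4575, -0.13] -0.18601983408569933 0.14760063781038113
[0.585, -0.3215] 0.04363919691801424 0.1339905534257013
top 508 cen [ 0.44964346 -0.3683542 ] size (0.06142312288284302, 0.3309224843978882) dir deg -53.24458 0.0354636272365318
[0.4995, -0.4315] 0.08042640475008118 0.0021584481838806684
[0.4575, -0.13] -0.18626735725429425 0.14892587384019934
[0.585, -0.3215] 0.04345794621679412 0.13648484530483324
```

Call:
{"method": "step_arm", "body": {
  "rows": [-8, 3, -30, -0.14, 0.85, -8, 3, -35, -0.14, 0.85, -8, 3, -35, -0.14, 0.85, -8, 3, -35, -0.14, 0.85, -8, 3, -35, -0.14, 0.85, 0, 0, -35, -0.085, 0.85, 0, 0, -9, 0, 0.85, 0, 0, 0, 0, 0.85]
}}

```text
t: 20.3
eef_pos: [0.6482, 0.1706, 0.1301]
tool_rot: [-0.001, 0.7, 0.714, -0.001]
contact_force: [0.3, -0.2, 0.7]
gripper_width: 0.851
```

Call:
{"method": "step_arm", "body": {
  "rows": [1, -9, -10, 0, 0.85, 0, 0, -25, 0, 0.85, 0, 0, -25, 0, 0.85, 0, 0, -15, 0, 0.85, 0, 0, -10, 0, 0.85, 0, 0, 0, 0, 0.85]
}}

```text
t: 20.9
eef_pos: [0.6499, 0.1606, 0.0458]
tool_rot: [-0.0, 0.701, 0.713, -0.0]
contact_force: [0.6, 0.1, 0.7]
gripper_width: 0.851
```

Call:
{"method": "step_arm", "body": {
  "rows": [0, 0, 0, 0, 0.1, 0, 0, 0, 0, 0.1, 0, 0, 0, 0, 0.1, 0, 0, 0, 0, 0.1],
  "squeeze": 40
}}

```text
t: 21.3
eef_pos: [0.6509, 0.1612, 0.0477]
tool_rot: [0.0, 0.701, 0.713, 0.001]
contact_force: [-1.8, -0.9, 6.8]
gripper_width: 0.474
```

Call:
{"method": "step_arm", "body": {
  "rows": [0, 0, 10, 0, 0.1, 0, 0, 20, 0, 0.1, 0, 0, 25, 0, 0.1, 0, 0, 0, 0, 0.1]
}}

```text
t: 21.7
eef_pos: [0.6525, 0.1613, 0.1053]
tool_rot: [0.002, 0.701, 0.713, 0.003]
contact_force: [1.6, -0.0, -0.9]
gripper_width: 0.477
```

```bash
python3 v.py b1 .65 .16 .12
```

```text
(no output)
```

View pics/b1.png

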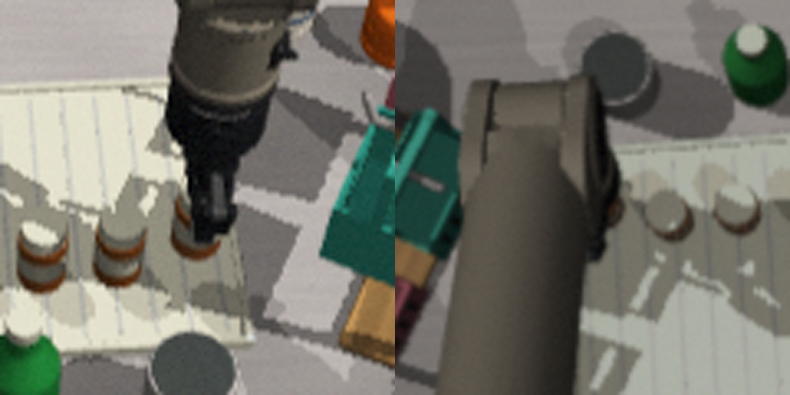

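Call:
{"method": "step_arm", "body": {
  "rows": [0, 0, 25, 0, 0.1, 0, 0, 25, 0, 0.1, 0, -10, 20, 0, 0.1, -5, -25, 0, 0.04, 0.1, -8, -40, 0, 0.05, 0.1, -8, -40, 0, 0.05, 0.1, -8, -40, 0, 0.05, 0.1, -8, -40, 0, 0.05, 0.1, -8, -40, 0, 0.05, 0.1, -8, -40, 0, 0.05, 0.1, -8, -40, 0, 0.05, 0.1, -8, -40, 0, 0.05, 0.1]
}}

```text
t: 23.0
eef_pos: [0.5797, -0.1951, 0.17]
tool_rot: [-0.001, 0.528, 0.849, -0.0]
contact_force: [1.2, -0.1, -1.2]
gripper_width: 0.471
```

Call:
{"method": "step_arm", "body": {
  "rows": [-8, -40, 0, 0.05, 0.1, -8, -40, 0, 0.05, 0.1, -8, -40, 0, 0.05, 0.1, -8, -40, 0, 0.04, 0.1, -8, -40, 0, 0, 0.1, -8, -40, 0, 0, 0.1, -6, -35, 0, 0, 0.1, 0, -9, 0, 0, 0.1, 0, 0, 0, 0, 0.1]
}}

```text
t: 23.9
eef_pos: [0.5253, -0.4794, 0.1698]
tool_rot: [-0.001, 0.448, 0.894, -0.0]
contact_force: [1.0, -0.3, -0.9]
gripper_width: 0.478
```

Call:
{"method": "step_arm", "body": {
  "rows": [6, 3, -20, 0, 0.1, 0, 0, -30, 0, 0.1, 0, 0, -25, 0, 0.1, 0, 0, 0, 0, 0.1, 0, 0, 0, 0, 0.1]
}}

```text
t: 24.4
eef_pos: [0.5337, -0.4732, 0.096]
tool_rot: [-0.001, 0.445, 0.895, 0.001]
contact_force: [0.7, -0.5, -1.2]
gripper_width: 0.471
```

```bash
python3 v.py b2 .53 -.47 .06 50
```

```text
(no output)
```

View pics/b2.png

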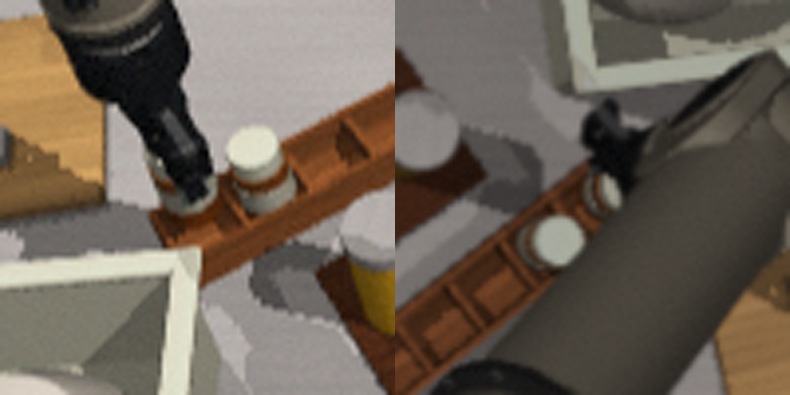

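Call:
{"method": "step_arm", "body": {
  "rows": [-2, -3, -15, 0, 0.1, 0, 0, 0, 0, 0.1, 0, 0, 0, 0, 0.1]
}}

```text
t: 24.8
eef_pos: [0.5305, -0.478, 0.0809]
tool_rot: [-0.0, 0.446, 0.895, 0.0]
contact_force: [0.1, 0.5, -1.4]
gripper_width: 0.476
```

Call:
{"method": "step_arm", "body": {
  "rows": [0, 0, -10, 0, 0.1, 0, 0, -10, 0, 0.1, 0, 0, -8, 0, 0.1, 0, 0, 0, 0, 0.1]
}}

```text
t: 25.2
eef_pos: [0.5302, -0.477, 0.0512]
tool_rot: [-0.001, 0.446, 0.895, 0.0]
contact_force: [-0.5, -0.1, -1.9]
gripper_width: 0.48
```

Call:
{"method": "step_arm", "body": {
  "rows": [0, 0, -4, 0, 0.1, 0, 0, -2, 0, 0.1, 0, 0, 0, 0, 0.1]
}}

```text
t: 25.5
eef_pos: [0.5309, -0.4779, 0.047]
tool_rot: [-0.0, 0.446, 0.895, 0.0]
contact_force: [0.7, 0.2, -0.8]
gripper_width: 0.476
```

Call:
{"method": "step_arm", "body": {
  "rows": [0, 0, -2, 0, 0.1, 0, 0, 0, 0, 0.1]
}}

```text
t: 25.7
eef_pos: [0.531, -0.4779, 0.0452]
tool_rot: [-0.0, 0.446, 0.895, 0.0]
contact_force: [0.3, -0.0, -1.5]
gripper_width: 0.475
```

Call:
{"method": "step_arm", "body": {
  "rows": [0, 0, -1, 0, 0.1, 0, 0, -1, 0, 0.1, 0, 0, 0, 0, 0.1]
}}

```text
t: 26.0
eef_pos: [0.5313, -0.4784, 0.0442]
tool_rot: [0.0, 0.446, 0.895, -0.0]
contact_force: [0.0, 1.5, 4.4]
gripper_width: 0.475
```

Call:
{"method": "step_arm", "body": {
  "rows": [0, 0, 0, 0, 0.6, 0, 0, 0, 0, 0.8, 0, 0, 5, 0, 0.8, 0, 0, 25, 0, 0.8, 0, 0, 35, 0, 0.8, 0, 0, 35, 0, 0.8, 0, 0, 30, 0, 0.8, 0, 20, 5, 0, 0.8, 7, 36, 0, -0.05, 0.85, 8, 40, 0, -0.05, 0.85, 8, 40, 0, -0.05, 0.85, 8, 40, 0, -0.05, 0.85]
}}

```text
t: 27.2
eef_pos: [0.5622, -0.3005, 0.1787]
tool_rot: [0.0, 0.534, 0.845, 0.0]
contact_force: [1.4, 0.2, -0.1]
gripper_width: 0.85
```

```bash
python3 v.py b3 .47 -.40 .06 50
```

```text
(no output)
```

View pics/b3.png

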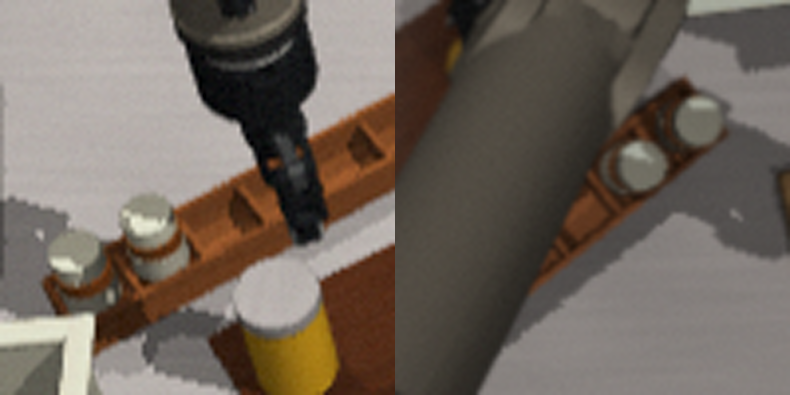

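Call:
{"method": "step_arm", "body": {
  "rows": [8, 40, 0, -0.05, 0.85, 8, 40, 0, -0.05, 0.85, 8, 40, 0, -0.05, 0.85, 8, 40, 0, -0.05, 0.85, 8, 40, 0, -0.05, 0.85, 8, 40, 0, -0.05, 0.85, 8, 40, 0, -0.05, 0.85, 8, 40, 0, -0.05, 0.85, 8, 40, -5, -0.03, 0.85, 8, 30, -10, 0, 0.85, 4, 12, -15, 0, 0.85, 0, 0, 0, 0, 0.85]
}}

```text
t: 28.5
eef_pos: [0.6448, 0.1019, 0.1459]
tool_rot: [-0.001, 0.7, 0.714, -0.001]
contact_force: [-0.9, -0.0, 0.4]
gripper_width: 0.849
```

Call:
{"method": "step_arm", "body": {
  "rows": [0, 0, -10, 0, 0.85, 0, 0, 0, 0, 0.85]
}}

```text
t: 28.7
eef_pos: [0.6452, 0.0969, 0.1374]
tool_rot: [-0.0, 0.703, 0.712, -0.001]
contact_force: [-0.5, -1.2, 0.0]
gripper_width: 0.848
```

Call:
{"method": "step_arm", "body": {
  "rows": [1, 3, -15, 0, 0.85, 0, 0, -25, 0, 0.85, 0, 0, -25, 0, 0.85, 0, 0, -17, 0, 0.85, 0, 0, -9, 0, 0.85, 0, 0, 0, 0, 0.85]
}}

```text
t: 29.3
eef_pos: [0.6463, 0.1025, 0.0461]
tool_rot: [-0.0, 0.702, 0.713, -0.001]
contact_force: [-0.2, -0.2, 0.3]
gripper_width: 0.851
```

Call:
{"method": "step_arm", "body": {
  "rows": [0, 0, 0, 0, 0.1, 0, 0, 0, 0, 0.1, 0, 0, 0, 0, 0.1, 0, 0, 0, 0, 0.1]
}}

```text
t: 29.7
eef_pos: [0.6478, 0.1031, 0.0486]
tool_rot: [0.0, 0.701, 0.713, 0.001]
contact_force: [-1.6, -0.7, 5.9]
gripper_width: 0.48
```

Call:
{"method": "step_arm", "body": {
  "rows": [0, 0, 10, 0, 0.1, 0, 0, 25, 0, 0.1, 0, 0, 30, 0, 0.1, 0, 0, 30, 0, 0.1, 0, 0, 30, 0, 0.1, 0, 0, 0, 0, 0.1]
}}

```text
t: 30.3
eef_pos: [0.6499, 0.103, 0.1775]
tool_rot: [0.002, 0.702, 0.713, 0.004]
contact_force: [0.3, -0.1, -0.6]
gripper_width: 0.476
```

Call:
{"method": "step_arm", "body": {
  "rows": [-8, -20, 0, 0.04, 0.1, -14, -38, 0, 0.055, 0.1, -15, -40, 0, 0.055, 0.1, -15, -40, 0, 0.055, 0.1, -15, -40, 0, 0.055, 0.1, -15, -40, 0, 0.055, 0.1, -15, -40, 0, 0.055, 0.1, -15, -40, 0, 0.055, 0.1, -15, -40, 0, 0.055, 0.1, -15, -40, 0, 0.055, 0.1, -15, -40, 0, 0.055, 0.1, -15, -40, 0, 0.04, 0.1]
}}

```text
t: 31.5
eef_pos: [0.4739, -0.3561, 0.172]
tool_rot: [-0.0, 0.445, 0.895, 0.0]
contact_force: [0.2, -0.5, -0.8]
gripper_width: 0.476
```

Call:
{"method": "step_arm", "body": {
  "rows": [-12, -32, -20, 0, 0.1, 0, 0, -25, 0, 0.1, 0, 0, -25, 0, 0.1, 0, 0, 0, 0, 0.1, 0, 0, 0, 0, 0.1]
}}

```text
t: 32.0
eef_pos: [0.4628, -0.3867, 0.1023]
tool_rot: [-0.001, 0.446, 0.895, 0.0]
contact_force: [0.5, -0.2, -1.1]
gripper_width: 0.477
```

```bash
python3 v.py b4 .47 -.39 .06 50
```

```text
(no output)
```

View pics/b4.png

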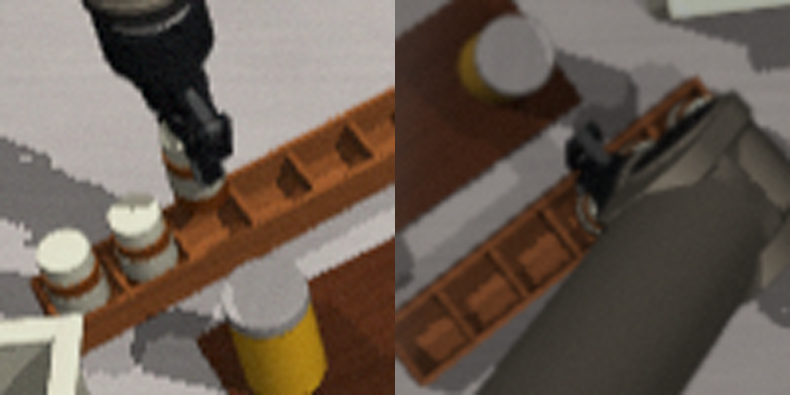

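Jar hangs over the pocket next to the resident jar. Small correction, go in.

Call:
{"method": "step_arm", "body": {
  "rows": [2, -1, -15, 0, 0.1, 0, 0, -8, 0, 0.1, 0, 0, 0, 0, 0.1, 0, 0, 0, 0, 0.1]
}}

```text
t: 32.5
eef_pos: [0.4648, -0.3878, 0.079]
tool_rot: [-0.0, 0.446, 0.895, 0.0]
contact_force: [-1.1, -0.4, -0.5]
gripper_width: 0.476
```

Call:
{"method": "step_arm", "body": {
  "rows": [0, 0, -10, 0, 0.1, 0, 0, -10, 0, 0.1, 0, 0, -6, 0, 0.1, 0, 0, 0, 0, 0.1]
}}

```text
t: 32.9
eef_pos: [0.4642, -0.3873, 0.0519]
tool_rot: [-0.001, 0.446, 0.895, 0.0]
contact_force: [-0.5, -0.2, -2.0]
gripper_width: 0.481
```

Call:
{"method": "step_arm", "body": {
  "rows": [0, 0, -4, 0, 0.1, 0, 0, -2, 0, 0.1, 0, 0, 0, 0, 0.1]
}}

```text
t: 33.2
eef_pos: [0.465, -0.3879, 0.0471]
tool_rot: [-0.0, 0.446, 0.895, 0.0]
contact_force: [-0.5, 0.0, -0.9]
gripper_width: 0.476
```

Call:
{"method": "step_arm", "body": {
  "rows": [0, 0, -1, 0, 0.1, 0, 0, 0, 0, 0.1]
}}

```text
t: 33.4
eef_pos: [0.4651, -0.388, 0.0464]
tool_rot: [0.0, 0.446, 0.895, 0.0]
contact_force: [0.5, 0.1, -1.0]
gripper_width: 0.478
```

Call:
{"method": "step_arm", "body": {
  "rows": [0, 0, -1, 0, 0.1, 0, 0, -1, 0, 0.1, 0, 0, 0, 0, 0.1]
}}

```text
t: 33.7
eef_pos: [0.4656, -0.3888, 0.0455]
tool_rot: [0.001, 0.446, 0.895, -0.0]
contact_force: [-1.5, 0.7, 8.2]
gripper_width: 0.482
```

Call:
{"method": "step_arm", "body": {
  "rows": [0, 0, 0, 0, 0.6, 0, 0, 0, 0, 0.8, 0, 0, 5, 0, 0.8, 0, 0, 25, 0, 0.8, 0, 0, 35, 0, 0.8, 0, 0, 35, 0, 0.8, 0, 0, 30, 0, 0.8, 9, 20, 5, -0.04, 0.8, 17, 39, 0, -0.06, 0.85, 17, 39, 0, -0.06, 0.85, 17, 39, 0, -0.06, 0.85, 17, 39, 0, -0.06, 0.85]
}}

```text
t: 34.9
eef_pos: [0.5425, -0.2104, 0.1797]
tool_rot: [0.0, 0.568, 0.823, 0.0]
contact_force: [0.2, -0.5, 0.4]
gripper_width: 0.85
```

Call:
{"method": "step_arm", "body": {
  "rows": [17, 39, 0, -0.06, 0.85, 17, 39, 0, -0.06, 0.85, 17, 39, 0, -0.06, 0.85, 17, 39, 0, -0.06, 0.85, 17, 39, 0, -0.06, 0.85, 17, 39, -5, -0.05, 0.85, 7, 13, -20, 0, 0.85, 0, 0, -10, 0, 0.85, 0, 0, 0, 0, 0.85, 0, 0, 0, 0, 0.85]
}}

```text
t: 35.9
eef_pos: [0.6505, 0.0325, 0.1447]
tool_rot: [0.0, 0.702, 0.712, -0.0]
contact_force: [0.4, 0.6, 0.0]
gripper_width: 0.849
```

```bash
python3 v.py b5 .47 -.39 .06 50; python3 - <<'E'
from h import *
print(bot.get_obs()["eef_pos"])
p,d=bot.read_camera("scene");W=cloud("scene",d).reshape(-1,3)
for y in(-.037,.0347):
    s=W[(W[:,0]>.59)&(W[:,0]<.72)&(abs(W[:,1]-y)<.033)&(W[:,2]>.08)&(W[:,2]<.1)];print(s.mean(0),rect(s[:,:2]))
for X in([.355,.268],):
    s=W[(abs(W[:,0]-.36)<.08)&(abs(W[:,1]-.26)<.09)&(W[:,2]>.07)&(W[:,2]<.1)];print("knob",len(s),s.mean(0),rect(s[:,:2]))
E
```

```text
[0.65116418 0.03285759 0.14544666]
[ 0.64772882 -0.03680927  0.08577755] ((0.6471080183982849, -0.03682354837656021), (0.03681348264217377, 0.03733859956264496), 77.64689636230469)
[0.65974209 0.03338867 0.08535537] ((0.6571856737136841, 0.033757198601961136), (0.03600481525063515, 0.02781306393444538), 85.7486343383789)
knob 76 [0.36237256 0.26856631 0.08573827] ((0.3600133955478668, 0.26906025409698486), (0.024004580453038216, 0.026677081361413002), 46.019893646240234)
```

View pics/b5.png

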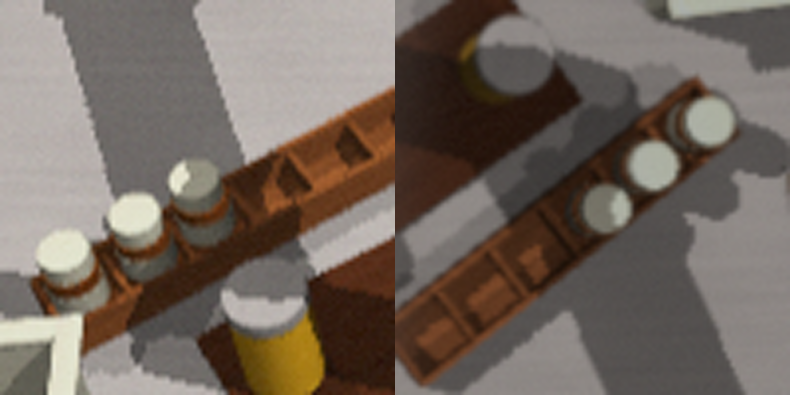

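Good: three jars upright in the rack. Take jar 2 at (0.6515, 0.0347).

Call:
{"method": "step_arm", "body": {
  "rows": [0, 2, -20, 0, 0.85, 0, 0, -25, 0, 0.85, 0, 0, -25, 0, 0.85, 0, 0, -19, 0, 0.85, 0, 0, -9, 0, 0.85, 0, 0, 0, 0, 0.85]
}}

```text
t: 36.65
eef_pos: [0.6505, 0.0364, 0.0458]
tool_rot: [-0.0, 0.702, 0.712, -0.001]
contact_force: [-0.2, 0.1, -0.3]
gripper_width: 0.854
```

Call:
{"method": "step_arm", "body": {
  "rows": [0, 0, 0, 0, 0.1, 0, 0, 0, 0, 0.1, 0, 0, 0, 0, 0.1, 0, 0, 0, 0, 0.1]
}}

```text
t: 37.05
eef_pos: [0.652, 0.0369, 0.0479]
tool_rot: [0.001, 0.702, 0.713, 0.001]
contact_force: [-1.8, 0.0, 7.1]
gripper_width: 0.472
```

Call:
{"method": "step_arm", "body": {
  "rows": [0, 0, 10, 0, 0.1, 0, 0, 25, 0, 0.1, 0, 0, 30, 0, 0.1, 0, 0, 30, 0, 0.1, 0, 0, 30, 0, 0.1, 0, 0, 0, 0, 0.1]
}}

```text
t: 37.65
eef_pos: [0.6538, 0.0367, 0.1766]
tool_rot: [0.003, 0.702, 0.713, 0.003]
contact_force: [1.0, -0.8, -1.1]
gripper_width: 0.472
```

Call:
{"method": "step_arm", "body": {
  "rows": [-10, -17, 0, 0.04, 0.1, -20, -35, 0, 0.06, 0.1, -20, -35, 0, 0.06, 0.1, -20, -35, 0, 0.06, 0.1, -20, -35, 0, 0.06, 0.1, -20, -35, 0, 0.06, 0.1, -20, -35, 0, 0.06, 0.1, -20, -35, 0, 0.06, 0.1, -20, -35, 0, 0.06, 0.1, -20, -35, 0, 0.06, 0.1, -20, -35, 0, 0.05, 0.1, -9, -15, 0, 0, 0.1]
}}

```text
t: 38.85
eef_pos: [0.4287, -0.3486, 0.1715]
tool_rot: [-0.0, 0.448, 0.894, -0.001]
contact_force: [-0.5, -0.1, -1.2]
gripper_width: 0.471
```

Call:
{"method": "step_arm", "body": {
  "rows": [0, 0, -20, 0, 0.1, 0, 0, -25, 0, 0.1, 0, 0, -25, 0, 0.1, 0, 0, 0, 0, 0.1, 0, 0, 0, 0, 0.1]
}}

```text
t: 39.35
eef_pos: [0.4317, -0.3449, 0.1014]
tool_rot: [-0.001, 0.446, 0.895, -0.0]
contact_force: [0.0, 1.0, -0.2]
gripper_width: 0.479
```

Call:
{"method": "step_arm", "body": {
  "rows": [1, 0, -15, 0, 0.1, 0, 0, -8, 0, 0.1, 0, 0, 0, 0, 0.1, 0, 0, 0, 0, 0.1]
}}

```text
t: 39.75
eef_pos: [0.433, -0.345, 0.0783]
tool_rot: [-0.0, 0.446, 0.895, -0.0]
contact_force: [1.3, -0.6, -0.5]
gripper_width: 0.477
```

Call:
{"method": "step_arm", "body": {
  "rows": [0, 0, -10, 0, 0.1, 0, 0, -10, 0, 0.1, 0, 0, -7, 0, 0.1, 0, 0, -4, 0, 0.1, 0, 0, 0, 0, 0.1]
}}

```text
t: 40.25
eef_pos: [0.4326, -0.3447, 0.0465]
tool_rot: [-0.001, 0.446, 0.895, 0.0]
contact_force: [0.1, -0.1, -0.5]
gripper_width: 0.479
```

Call:
{"method": "step_arm", "body": {
  "rows": [0, 0, -2, 0, 0.1, 0, 0, 0, 0, 0.1]
}}

```text
t: 40.45
eef_pos: [0.4331, -0.3451, 0.0453]
tool_rot: [0.0, 0.446, 0.895, -0.0]
contact_force: [-0.7, -0.1, -0.7]
gripper_width: 0.475
```

Call:
{"method": "step_arm", "body": {
  "rows": [0, 0, -1, 0, 0.1, 0, 0, 0, 0, 0.1]
}}

```text
t: 40.65
eef_pos: [0.4333, -0.3453, 0.0449]
tool_rot: [0.0, 0.446, 0.895, 0.0]
contact_force: [-1.0, -0.5, 3.1]
gripper_width: 0.475
```

Call:
{"method": "step_arm", "body": {
  "rows": [0, 0, 0, 0, 0.6, 0, 0, 0, 0, 0.8, 0, 0, 5, 0, 0.8, 0, 0, 25, 0, 0.8, 0, 0, 35, 0, 0.8, 0, 0, 35, 0, 0.8, 0, 0, 30, 0, 0.8, 10, 15, 5, -0.04, 0.8, 24, 34, 0, -0.07, 0.85, 24, 34, 0, -0.07, 0.85, 24, 34, 0, -0.07, 0.85, 24, 34, 0, -0.07, 0.85]
}}

```text
t: 41.85
eef_pos: [0.5398, -0.1925, 0.1798]
tool_rot: [0.0, 0.584, 0.812, 0.0]
contact_force: [0.2, -0.1, -0.4]
gripper_width: 0.854
```

Call:
{"method": "step_arm", "body": {
  "rows": [24, 34, 0, -0.07, 0.85, 24, 34, 0, -0.07, 0.85, 24, 34, 0, -0.07, 0.85, 24, 34, 0, -0.07, 0.85, 11, 21, -5, -0.03, 0.85, 0, 0, -20, 0, 0.85, 0, 0, -10, 0, 0.85, 0, 0, 0, 0, 0.85, 0, 0, 0, 0, 0.85]
}}

```text
t: 42.75
eef_pos: [0.6457, -0.0382, 0.1448]
tool_rot: [0.0, 0.702, 0.712, -0.0]
contact_force: [0.7, -0.1, 1.4]
gripper_width: 0.851
```

```bash
python3 v.py b6 .45 -.37 .06 50; python3 - <<'E'
from h import *
print(bot.get_obs()["eef_pos"])
E
```

```text
[ 0.64630923 -0.0380063   0.14537284]
```

View pics/b6.png

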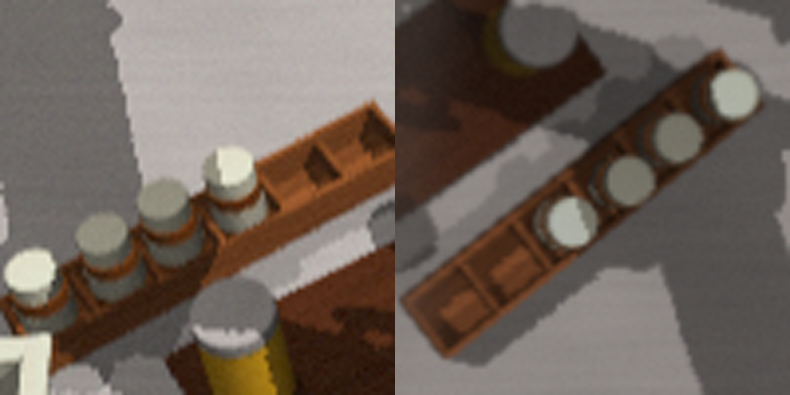

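Call:
{"method": "step_arm", "body": {
  "rows": [0, 1, -20, 0, 0.85, 0, 0, -25, 0, 0.85, 0, 0, -25, 0, 0.85, 0, 0, -19, 0, 0.85, 0, 0, -9, 0, 0.85, 0, 0, 0, 0, 0.85]
}}

```text
t: 43.45
eef_pos: [0.6456, -0.0363, 0.0458]
tool_rot: [-0.0, 0.702, 0.713, -0.0]
contact_force: [-0.4, -0.0, 1.3]
gripper_width: 0.85
```

Call:
{"method": "step_arm", "body": {
  "rows": [0, 0, 0, 0, 0.1, 0, 0, 0, 0, 0.1, 0, 0, 0, 0, 0.1, 0, 0, 0, 0, 0.1]
}}

```text
t: 43.85
eef_pos: [0.6469, -0.0362, 0.0479]
tool_rot: [0.001, 0.701, 0.713, 0.001]
contact_force: [-1.8, -0.0, 6.3]
gripper_width: 0.474
```

Call:
{"method": "step_arm", "body": {
  "rows": [0, 0, 10, 0, 0.1, 0, 0, 25, 0, 0.1, 0, 0, 30, 0, 0.1, 0, 0, 30, 0, 0.1, 0, 0, 30, 0, 0.1, 0, 0, 0, 0, 0.1]
}}

```text
t: 44.45
eef_pos: [0.6488, -0.0366, 0.1765]
tool_rot: [0.003, 0.702, 0.713, 0.003]
contact_force: [-0.1, -0.1, -0.3]
gripper_width: 0.479
```

Call:
{"method": "step_arm", "body": {
  "rows": [-11, -14, 0, 0.05, 0.1, -26, -28, 0, 0.065, 0.1, -26, -28, 0, 0.065, 0.1, -26, -28, 0, 0.065, 0.1, -26, -28, 0, 0.065, 0.1, -26, -28, 0, 0.065, 0.1, -26, -28, 0, 0.065, 0.1, -26, -28, 0, 0.065, 0.1, -26, -28, 0, 0.065, 0.1, -26, -28, 0, 0.06, 0.1, 0, 0, -20, 0, 0.1, 0, 0, 0, 0, 0.1]
}}

```text
t: 45.65
eef_pos: [0.3987, -0.3017, 0.1498]
tool_rot: [-0.002, 0.447, 0.894, 0.0]
contact_force: [0.6, 0.2, -1.1]
gripper_width: 0.478
```

Call:
{"method": "step_arm", "body": {
  "rows": [0, 0, -25, 0, 0.1, 0, 0, -25, 0, 0.1, 0, 0, 0, 0, 0.1, 0, 0, 0, 0, 0.1]
}}

```text
t: 46.05
eef_pos: [0.4014, -0.3015, 0.1017]
tool_rot: [-0.0, 0.446, 0.895, 0.0]
contact_force: [0.0, -0.1, 0.1]
gripper_width: 0.475
```

Call:
{"method": "step_arm", "body": {
  "rows": [0, -1, -15, 0, 0.1, 0, 0, -8, 0, 0.1, 0, 0, 0, 0, 0.1, 0, 0, 0, 0, 0.1]
}}

```text
t: 46.45
eef_pos: [0.4014, -0.3031, 0.079]
tool_rot: [0.0, 0.446, 0.895, 0.0]
contact_force: [0.5, 0.5, -0.6]
gripper_width: 0.478
```

Call:
{"method": "step_arm", "body": {
  "rows": [0, 0, -10, 0, 0.1, 0, 0, -10, 0, 0.1, 0, 0, -7, 0, 0.1, 0, 0, -4, 0, 0.1, 0, 0, 0, 0, 0.1]
}}

```text
t: 46.95
eef_pos: [0.4004, -0.3027, 0.0465]
tool_rot: [-0.001, 0.446, 0.895, -0.0]
contact_force: [-0.4, -0.1, -1.4]
gripper_width: 0.477
```

Call:
{"method": "step_arm", "body": {
  "rows": [0, 0, -2, 0, 0.1, 0, 0, 0, 0, 0.1]
}}

```text
t: 47.15
eef_pos: [0.401, -0.3031, 0.0453]
tool_rot: [0.0, 0.446, 0.895, 0.0]
contact_force: [-0.3, -0.3, -1.3]
gripper_width: 0.475
```

Call:
{"method": "step_arm", "body": {
  "rows": [0, 0, -1, 0, 0.1, 0, 0, 0, 0, 0.1]
}}

```text
t: 47.35
eef_pos: [0.4013, -0.3033, 0.0449]
tool_rot: [0.0, 0.446, 0.895, 0.0]
contact_force: [-1.3, -0.8, 4.3]
gripper_width: 0.478
```

Seated. Release, lift, and look over the scene before the pot.

Call:
{"method": "step_arm", "body": {
  "rows": [0, 0, 0, 0, 0.6, 0, 0, 0, 0, 0.8, 0, 0, 5, 0, 0.8, 0, 0, 25, 0, 0.8, 0, 0, 35, 0, 0.8, 0, 0, 35, 0, 0.8, 0, 0, 30, 0, 0.8, 20, 20, 30, 0, 0.6, 20, 35, 30, 0, 0.6, 20, 35, 0, 0, 0.6, 20, 35, 0, 0, 0.6, 0, 0, 0, 0, 0.6]
}}

```text
t: 48.55
eef_pos: [0.4839, -0.1723, 0.2345]
tool_rot: [0.0, 0.442, 0.897, 0.001]
contact_force: [0.4, -1.3, -0.1]
gripper_width: 0.599
```

```bash
python3 - <<'E'
from h import *
print(bot.get_obs()["eef_pos"])
for c in ("scene","top"):
    p,d=bot.read_camera(c);W=cloud(c,d).reshape(-1,3)
    cv2.imwrite(f"pics/{c}1.png",cv2.resize(p[:,:,::-1],None,fx=1.4,fy=1.4))
    def sel(x0,x1,y0,y1,z0,z1):
        m=(W[:,0]>x0)&(W[:,0]<x1)&(W[:,1]>y0)&(W[:,1]<y1)&(W[:,2]>z0)&(W[:,2]<z1);return W[m]
    s=sel(.28,.46,.15,.33,.066,.1)
    if len(s): print(c,"knob",len(s),s.mean(0),rect(s[:,:2]))
E
```

```text
[ 0.4839358  -0.17225977  0.23454055]
scene knob 83 [0.3628383  0.26869385 0.08428992] ((0.3599572479724884, 0.26883721351623535), (0.027814751490950584, 0.028045788407325745), 28.865489959716797)
top knob 74 [0.3566346  0.26786164 0.08843654] ((0.35839101672172546, 0.2715742588043213), (0.03842862322926521, 0.02878778986632824), 74.96519470214844)
```

View pics/scene1.png

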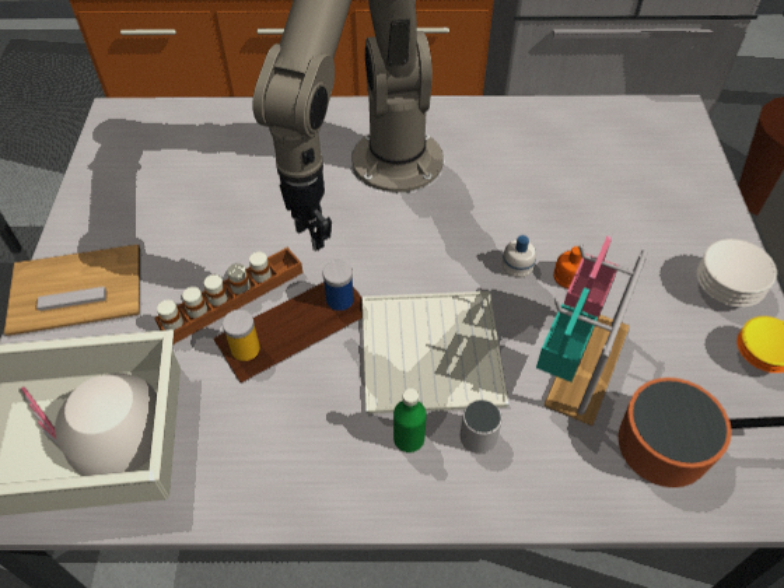

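View pics/top1.png

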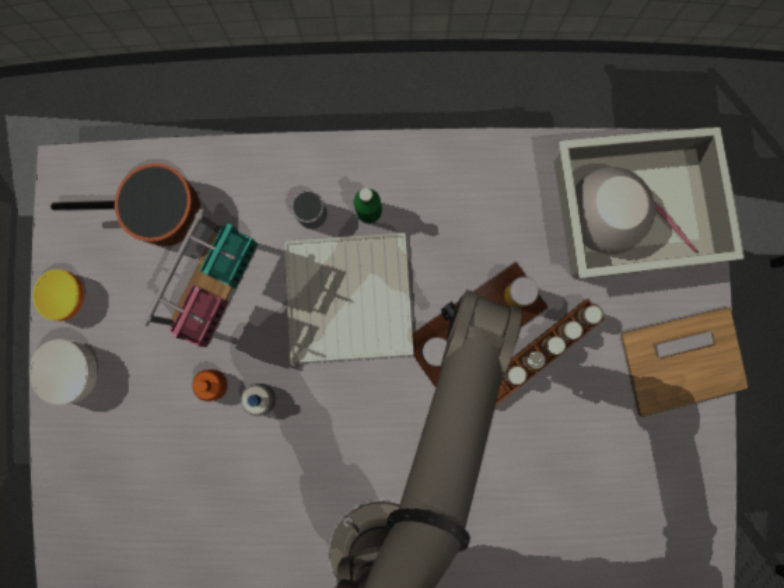

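```bash
python3 - <<'E'
from h import *
L=np.load("c0.npz")
from scipy.optimize import minimize
for c in("scene","top"):
    W=L[c].reshape(-1,3);out=[]
    for X in([.458,-.13],[.585,-.3215]):
        m=(np.hypot(W[:,0]-X[0],W[:,1]-X[1])<.05)&(W[:,2]>.097 if c=="scene" else W[:,2]>.099)
        s=W[m];top=np.median(s[:,2]);s=s[abs(s[:,2]-top)<.004]
        (cx,cy),r=cv2.minEnclosingCircle(s[:,:2].astype(np.float32));r_=rect(s[:,:2]);out.append(s[:,:2].mean(0))
        print(c,"lid",top,len(s),"circ",cx,cy,r,"mean",s.mean(0)[:2],"rect",r_)
    print("mid",np.mean(out,0),"sep",np.linalg.norm(out[1]-out[0]),np.degrees(np.arctan2(*(out[1]-out[0])[::-1])))
    m=(np.hypot(W[:,0]-.3575,W[:,1]-.2685)<.03)&(W[:,2]>.086);s=W[m];print("knobtop",len(s),s.mean(0),rect(s[:,:2]))
    m=(np.hypot(W[:,0]-.36,W[:,1]-.2685)<.05)&(W[:,2]>.05)&(W[:,2]<.066);s=W[m];print("lid",len(s),s.mean(0),rect(s[:,:2]))
E
python3 - <<'E'
import sys;sys.path.insert(0,'.')
from h import *
p,d=bot.read_camera("top")
# tray colour mask using initial picture
im=cv2.imread('pics/top0.png');im=cv2.resize(im,(560,420),interpolation=cv2.INTER_AREA)
hsv=cv2.cvtColor(im,cv2.COLOR_BGR2HSV).astype(int)
m=((hsv[...,0]<12)|(hsv[...,0]>172))&(hsv[...,1]>90)&(hsv[...,2]<85);m[:, :280]=0;m[:180]=0;m[290:]=0;m[:,400:]=0
n,l,st,_=cv2.connectedComponentsWithStats(m.astype(np.uint8));k=1+st[1:,4].argmax();ys,xs=np.where(l==k)
P=np.array([ray("top",x,y,.006)[:2] for x,y in zip(xs,ys)]);print(st[k],rect(P))
E
```

```text
scene lid 0.1041601611434177 249 circ 0.45847392082214355 -0.1294645369052887 0.032158032059669495 mean [ 0.46089315 -0.13027454] rect ((0.46001699566841125, -0.12964054942131042), (0.058984532952308655, 0.05910605564713478), 0.11964654922485352)
scene lid 0.10436692370784363 287 circ 0.5868924260139465 -0.3217201828956604 0.03290577977895737 mean [ 0.58739353 -0.32124949] rect ((0.5873786211013794, -0.32217732071876526), (0.0607205368578434, 0.05918405205011368), 81.08990478515625)
mid [ 0.52414334 -0.22576202] sep 0.22907155344244792 -56.47980402914991
knobtop 47 [0.36027917 0.2697343  0.0900373 ] ((0.35979071259498596, 0.26953306794166565), (0.021608082577586174, 0.02611987292766571), 60.50829315185547)
lid 211 [0.36726501 0.26772291 0.05651014] ((0.3629712462425232, 0.26838675141334534), (0.062372688204050064, 0.0669134110212326), 58.86113357543945)
top lid 0.1065209793848921 261 circ 0.4574095606803894 -0.13102060556411743 0.03098885528743267 mean [ 0.45776604 -0.13028558] rect ((0.4572705626487732, -0.1311638355255127), (0.060085512697696686, 0.05683867260813713), 89.10099792480469)
top lid 0.10666252708774654 201 circ 0.5828587412834167 -0.3222467005252838 0.029480980709195137 mean [ 0.5821561  -0.32080507] rect ((0.5831472873687744, -0.3235958218574524), (0.05573597177863121, 0.0563809908926487), 43.0966682434082)
mid [ 0.51996107 -0.22554532] sep 0.2275314581037432 -56.85950540965789
knobtop 60 [0.35584471 0.26903581 0.09155722] ((0.35609808564186096, 0.27032825350761414), (0.02431250549852848, 0.02462770976126194), 2.556643009185791)
lid 286 [0.35717863 0.26663464 0.05766565] ((0.35547155141830444, 0.26875072717666626), (0.06551683694124222, 0.06672198325395584), 13.430206298828125)
[ 295  188   96   87 2815] ((0.5196216702461243, -0.22643323242664337), (0.1268838346004486, 0.31606999039649963), 33.35466766357422)
```

Call:
{"method": "step_arm", "body": {
  "rows": [0, 25, 0, 0, 0.55, 0, 38, 0, 0, 0.55, 0, 38, 0, 0, 0.55, 0, 38, 0, 0, 0.55, 0, 38, 0, 0, 0.55, -10, 38, 0, 0, 0.55, -10, 38, 0, 0, 0.55, -10, 38, 0, 0, 0.55, -15, 38, 0, 0, 0.55, -20, 35, 0, 0, 0.55, -25, 30, 0, 0, 0.55, -25, 30, 0, 0, 0.55]
}}

```text
t: 49.9
eef_pos: [0.3657, 0.2452, 0.2342]
tool_rot: [0.0, 0.448, 0.894, -0.0]
contact_force: [0.2, 0.8, 0.1]
gripper_width: 0.551
```

Call:
{"method": "step_arm", "body": {
  "rows": [-11, 17, -20, 0, 0.55, 0, 0, -30, 0, 0.55, 0, 0, -20, 0, 0.55, 0, 0, 0, 0, 0.55, 0, 0, 0, 0, 0.55]
}}

```text
t: 50.4
eef_pos: [0.3557, 0.2618, 0.1645]
tool_rot: [0.0, 0.447, 0.894, -0.0]
contact_force: [-0.2, 0.3, 0.0]
gripper_width: 0.55
```

```bash
python3 v.py c1 .36 .27 .08 50;python3 - <<'E'
from h import *
print(bot.get_obs()["eef_pos"],bot.get_obs()["tool_rot"])
for c in ("scene","top"):
    p,d=bot.read_camera(c);W=cloud(c,d).reshape(-1,3)
    s=W[(abs(W[:,0]-.36)<.07)&(abs(W[:,1]-.265)<.07)&(W[:,2]>.066)&(W[:,2]<.1)];print(c,len(s),s.mean(0),rect(s[:,:2]) if len(s)>4 else 0)
E
```

```text
[0.35605864 0.26272204 0.16531272] [3.82014875e-04 4.46875380e-01 8.94595696e-01 8.88313700e-04]
scene 83 [0.36260769 0.26879511 0.08402017] ((0.36018282175064087, 0.26919427514076233), (0.023137088865041733, 0.026902606710791588), 21.41620635986328)
top 44 [0.35764134 0.26314401 0.0860282 ] ((0.3621940314769745, 0.2633666694164276), (0.03598201274871826, 0.01362308394163847), 7.481435775756836)
```

View pics/c1.png

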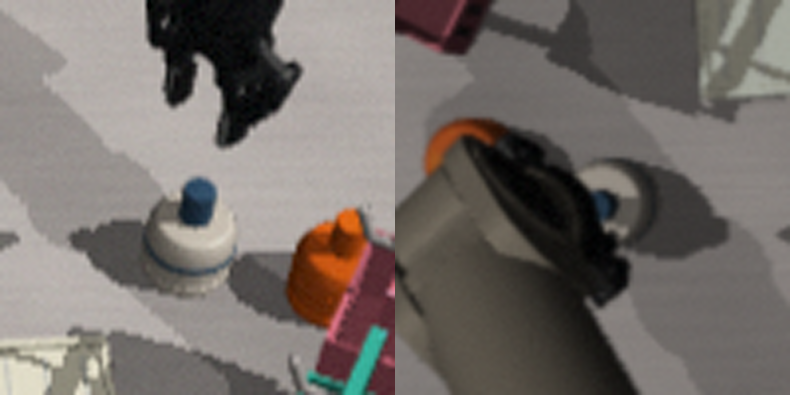

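Call:
{"method": "step_arm", "body": {
  "rows": [2, 6, -20, 0, 0.55, 0, 0, -25, 0, 0.55, 0, 0, -25, 0, 0.55, 0, 0, -15, 0, 0.55, 0, 0, -8, 0, 0.55, 0, 0, 0, 0, 0.55]
}}

```text
t: 51.2
eef_pos: [0.3569, 0.2687, 0.0709]
tool_rot: [-0.0, 0.446, 0.895, -0.0]
contact_force: [-0.9, -0.1, 0.2]
gripper_width: 0.549
```

Call:
{"method": "step_arm", "body": {
  "rows": [0, 0, -4, 0, 0.55, 0, 0, -3, 0, 0.55, 0, 0, 0, 0, 0.55]
}}

```text
t: 51.5
eef_pos: [0.3571, 0.269, 0.0644]
tool_rot: [0.0, 0.446, 0.895, 0.0]
contact_force: [-1.2, 0.1, -0.1]
gripper_width: 0.551
```

```bash
python3 v.py c2 .36 .27 .07 35
```

```text
(no output)
```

View pics/c2.png

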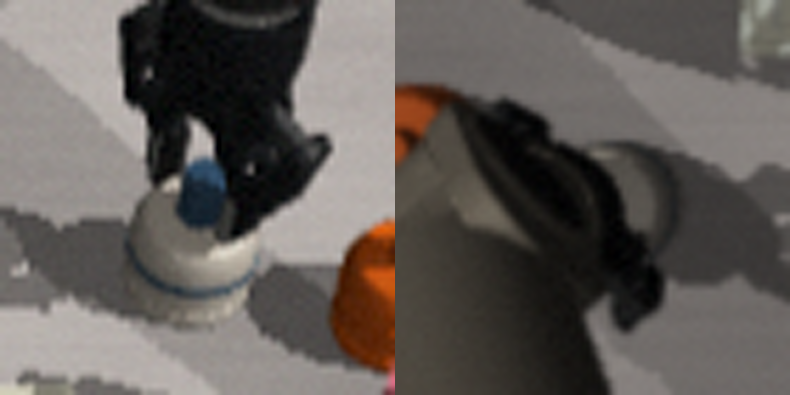

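Call:
{"method": "step_arm", "body": {
  "rows": [0, 0, 0, 0, 0, 0, 0, 0, 0, 0, 0, 0, 0, 0, 0, 0, 0, 0, 0, 0, 0, 0, 0, 0, 0],
  "squeeze": 70
}}

```text
t: 52.1
eef_pos: [0.357, 0.2689, 0.0646]
tool_rot: [-0.0, 0.446, 0.895, 0.0]
contact_force: [-1.8, -1.1, 6.3]
gripper_width: 0.283
```

Call:
{"method": "step_arm", "body": {
  "rows": [0, 0, 10, 0, 0, 0, 0, 20, 0, 0, 0, 0, 30, 0, 0, 0, 0, 0, 0, 0]
}}

```text
t: 52.5
eef_pos: [0.3585, 0.2702, 0.1272]
tool_rot: [0.001, 0.446, 0.895, 0.003]
contact_force: [0.7, 1.9, -4.5]
gripper_width: 0.282
```

```bash
python3 v.py c3 .36 .27 .1 45
```

```text
(no output)
```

View pics/c3.png

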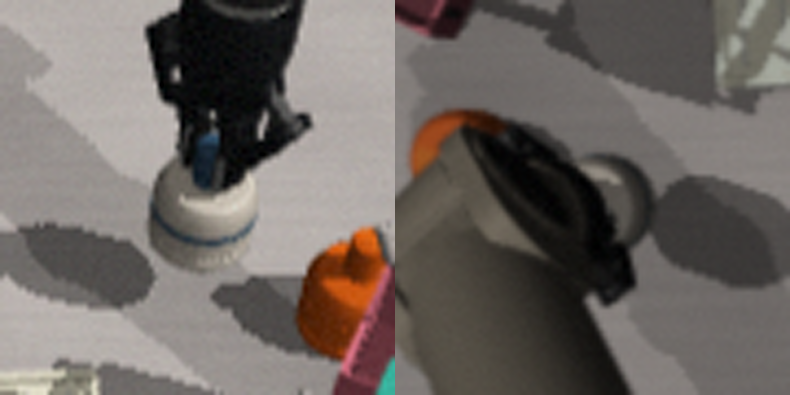

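Call:
{"method": "step_arm", "body": {
  "rows": [0, 0, 25, 0, 0, 0, 0, 25, 0, 0, 5, -5, 25, 0, 0, 20, -25, 0, 0, 0, 25, -35, 0, 0, 0, 25, -35, 0, 0, 0, 15, -38, 0, 0, 0, 15, -38, 0, 0, 0, 12, -38, 0, 0, 0, 10, -38, 0, 0, 0, 10, -38, 0, 0, 0, 5, -38, 0, 0, 0]
}}

```text
t: 53.8
eef_pos: [0.4984, -0.0606, 0.1976]
tool_rot: [-0.001, 0.446, 0.895, -0.001]
contact_force: [0.6, 0.8, -4.5]
gripper_width: 0.282
```

Call:
{"method": "step_arm", "body": {
  "rows": [5, -38, 0, 0, 0, 5, -38, 0, 0, 0, 5, -38, 0, 0, 0, 5, -30, 0, 0, 0, 3, -20, 0, 0, 0, 0, -2, 0, 0, 0, 0, 0, 0, 0, 0, 0, 0, 0, 0, 0]
}}

```text
t: 54.6
eef_pos: [0.5214, -0.2236, 0.198]
tool_rot: [-0.001, 0.445, 0.895, 0.0]
contact_force: [-0.5, -0.2, -4.3]
gripper_width: 0.279
```

Call:
{"method": "step_arm", "body": {
  "rows": [1, -2, -20, 0, 0, 0, 0, -30, 0, 0, 0, 0, -30, 0, 0, 0, 0, -20, 0, 0, 0, 0, -12, 0, 0, 0, 0, 0, 0, 0, 0, 0, 0, 0, 0]
}}

```text
t: 55.3
eef_pos: [0.5235, -0.2269, 0.0878]
tool_rot: [0.0, 0.446, 0.895, 0.0]
contact_force: [-0.3, -0.4, -3.5]
gripper_width: 0.283
```

```bash
python3 v.py c4 .52 -.22 .06 55; python3 - <<'E'
from h import *
o=[]
for c in("scene","top"):
    p,d=bot.read_camera(c);W=cloud(c,d).reshape(-1,3);o=[]
    for X in([.458,-.13],[.585,-.3215]):
        s=W[(np.hypot(W[:,0]-X[0],W[:,1]-X[1])<.05)&(W[:,2]>.1)&(W[:,2]<.112)];
        print(c,len(s),cv2.minEnclosingCircle(s[:,:2].astype(np.float32)) if len(s)>5 else 0)
    s=W[(np.hypot(W[:,0]-.522,W[:,1]+.2257)<.055)&(W[:,2]>.03)&(W[:,2]<.085)];print("pot",len(s),s.mean(0),rect(s[:,:2]))
E
```

```text
scene 269 ((0.45962727069854736, -0.13182371854782104), 0.0326073132455349)
scene 313 ((0.5880820155143738, -0.3218281865119934), 0.03279179334640503)
pot 437 [ 0.54538072 -0.22292534  0.06585024] ((0.5371882319450378, -0.22506439685821533), (0.0560314804315567, 0.07201085984706879), 4.621373176574707)
top 316 ((0.45744550228118896, -0.13094161450862885), 0.030913928523659706)
top 131 ((0.5894982218742371, -0.32474255561828613), 0.027224475517868996)
pot 34 [ 0.53339231 -0.19565021  0.06970555] ((0.5331873893737793, -0.19595302641391754), (0.008196094073355198, 0.03685339167714119), 73.38417053222656)
```

View pics/c4.png

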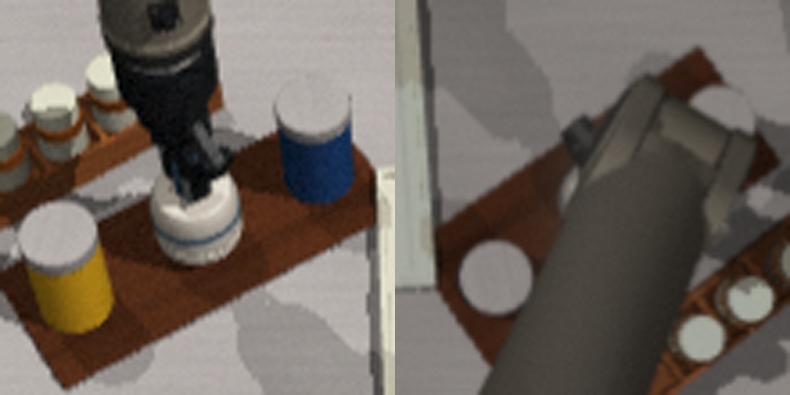

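Call:
{"method": "step_arm", "body": {
  "rows": [-1, 1, -8, 0, 0, 0, 0, -5, 0, 0, 0, 0, 0, 0, 0]
}}

```text
t: 55.8
eef_pos: [0.5211, -0.2257, 0.0732]
tool_rot: [-0.001, 0.446, 0.895, -0.0]
contact_force: [-0.1, -0.3, -4.7]
gripper_width: 0.279
```

Call:
{"method": "step_arm", "body": {
  "rows": [0, 0, -2, 0, 0, 0, 0, 0, 0, 0]
}}

```text
t: 56.0
eef_pos: [0.5218, -0.2261, 0.0719]
tool_rot: [-0.0, 0.446, 0.895, -0.0]
contact_force: [-0.6, -0.1, -4.2]
gripper_width: 0.278
```

Call:
{"method": "step_arm", "body": {
  "rows": [0, 0, -1, 0, 0, 0, 0, 0, 0, 0]
}}

```text
t: 56.2
eef_pos: [0.5219, -0.2262, 0.0712]
tool_rot: [0.0, 0.446, 0.895, 0.0]
contact_force: [0.9, 0.5, -3.5]
gripper_width: 0.281
```

Call:
{"method": "step_arm", "body": {
  "rows": [0, 0, -1, 0, 0, 0, 0, 0, 0, 0]
}}

```text
t: 56.4
eef_pos: [0.522, -0.2263, 0.0707]
tool_rot: [0.0, 0.446, 0.895, 0.0]
contact_force: [-2.2, 0.7, 3.8]
gripper_width: 0.28
```

Call:
{"method": "step_arm", "body": {
  "rows": [0, 0, -1, 0, 0, 0, 0, 0, 0, 0]
}}

```text
t: 56.6
eef_pos: [0.5221, -0.2263, 0.0707]
tool_rot: [0.0, 0.446, 0.895, 0.0]
contact_force: [-5.6, 1.9, 13.0]
gripper_width: 0.281
```

Resting. Release, retract up and away, and check.

Call:
{"method": "step_arm", "body": {
  "rows": [0, 0, 1, 0, 0.3, 0, 0, 0, 0, 0.45, 0, 0, 0, 0, 0.55, 0, 0, 0, 0, 0.55, 0, 0, 15, 0, 0.55, 0, 0, 30, 0, 0.55, 0, 0, 35, 0, 0.55, 0, 0, 35, 0, 0.55, 0, 15, 35, 0, 0.55, 0, 35, 20, 0, 0.55, 0, 40, 0, 0, 0.55, 0, 40, 0, 0, 0.55]
}}

```text
t: 57.8
eef_pos: [0.5223, -0.0953, 0.2423]
tool_rot: [0.001, 0.447, 0.895, 0.001]
contact_force: [0.1, -0.1, -1.3]
gripper_width: 0.55
```

Call:
{"method": "step_arm", "body": {
  "rows": [0, 40, 0, 0, 0.55, 0, 40, 0, 0, 0.55, 0, 40, 0, 0, 0.55, -5, 40, 0, 0, 0.55, -5, 40, 0, 0, 0.55, -5, 40, 0, 0, 0.55, 0, 0, 0, 0, 0.55, 0, 0, 0, 0, 0.55]
}}

```text
t: 58.6
eef_pos: [0.5069, 0.1444, 0.241]
tool_rot: [0.0, 0.445, 0.895, 0.0]
contact_force: [0.4, -1.1, -0.6]
gripper_width: 0.547
```

```bash
python3 v.py d1 .52 -.22 .06 55; python3 - <<'E'
from h import *
print(bot.get_obs()["t"],bot.get_obs()["eef_pos"])
for c in("scene","top"):
    p,d=bot.read_camera(c);W=cloud(c,d).reshape(-1,3);o=[]
    cv2.imwrite(f"pics/{c}2.png",cv2.resize(p[:,:,::-1],None,fx=1.4,fy=1.4))
    for X in([.458,-.13],[.585,-.3215]):
        s=W[(np.hypot(W[:,0]-X[0],W[:,1]-X[1])<.05)&(W[:,2]>.1)&(W[:,2]<.112)]
        o.append(np.array(cv2.minEnclosingCircle(s[:,:2].astype(np.float32))[0]))
    s=W[(np.hypot(W[:,0]-.522,W[:,1]+.2257)<.05)&(W[:,2]>.088)&(W[:,2]<.105)];k=np.array(cv2.minEnclosingCircle(s[:,:2].astype(np.float32))[0])
    u=(o[1]-o[0])/np.linalg.norm(o[1]-o[0]);q=k-(o[0]+o[1])/2
    print(c,"canisters",o,"knob",k,len(s),np.median(s[:,2]),"off along/across mm",1e3*q@u,1e3*(q@np.array([-u[1],u[0]])))
    u=np.array([.6004,-.7997]);cen=np.array([.4503,-.368])
    for t in(-81,-27,27,81,135):
        P=cen+u*t/1000;s=W[(np.hypot(*(W[:,:2]-P).T)<.024)&(W[:,2]>.075)];print("jar",t,len(s),np.round(np.median(s[:,2]),4),np.round(np.array(rect(s[:,:2])[0])-P,4) if len(s)>5 else 0)
E
python3 bask.py teal .243;python3 bask.py pink .243
```

```text
58.7 [0.50724539 0.14234118 0.24073423]
scene canisters [array([ 0.45957667, -0.13080564]), array([ 0.58692646, -0.32155585])] knob [ 0.52537042 -0.22566366] 63 0.09506209936421692 off along/across mm 0.7464493720747449 2.0493267122455268
jar -81 116 0.0824 [ 0.0034 -0.002 ]
jar -27 117 0.0817 [ 0.0026 -0.0022]
jar 27 119 0.0818 [ 0.0009 -0.0024]
jar 81 129 0.0823 [0.0022 0.0003]
jar 135 133 0.0818 [ 0.0031 -0.0029]
top canisters [array([ 0.45742619, -0.1308665 ]), array([ 0.58330458, -0.32273927])] knob [ 0.52248687 -0.22551358] 56 0.09767396153254704 off along/across mm 0.0856948987126624 2.481056618727705
jar -81 136 0.0847 [-0.0009 -0.0006]
jar -27 132 0.084 [-0.0007 -0.001 ]
jar 27 133 0.0844 [-0.0024 -0.0031]
jar 81 124 0.085 [-0.0019  0.0004]
jar 135 124 0.0837 [-0.0001 -0.0032]
scene bar 162 z50/90 [0.2467 0.2492] mid [0.666  0.3073] size [0.01  0.113] 63.1 rail frame [ 0.0007 -0.0714]
scene rim 233 z50/90 [0.1789 0.183 ] mid [0.6509 0.3147] size [0.069 0.147] 63.1 rail frame [ 0.0004 -0.0546]
top bar 171 z50/90 [0.248  0.2519] mid [0.6558 0.29  ] size [0.048 0.107] 63.3 rail frame [-0.0193 -0.0701]
top rim 178 z50/90 [0.1806 0.1852] mid [0.6632 0.3063] size [0.073 0.107] 62.6 rail frame [-0.0015 -0.0693]
scene bar 134 z50/90 [0.2464 0.2492] mid [0.542 0.371] size [0.01  0.114] 63.3 rail frame [0.0014 0.068 ]
scene rim 134 z50/90 [0.1794 0.1829] mid [0.5409 0.371 ] size [0.069 0.114] 63.4 rail frame [0.0009 0.069 ]
top bar 165 z50/90 [0.2473 0.2516] mid [0.5323 0.3554] size [0.048 0.105] 63.2 rail frame [-0.0169  0.0696]
top rim 160 z50/90 [0.1803 0.1849] mid [0.5381 0.3708] size [0.071 0.108] 62.4 rail frame [-0.0006  0.0713]
```

View pics/scene2.png

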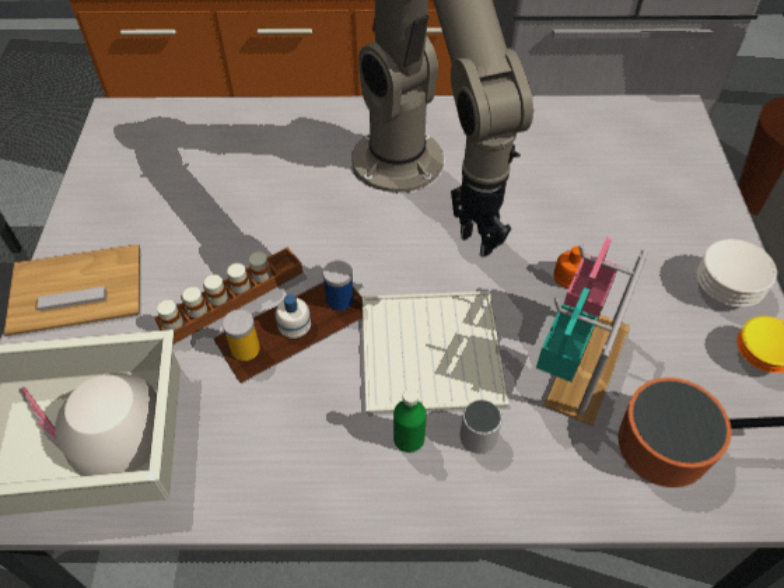

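View pics/top2.png

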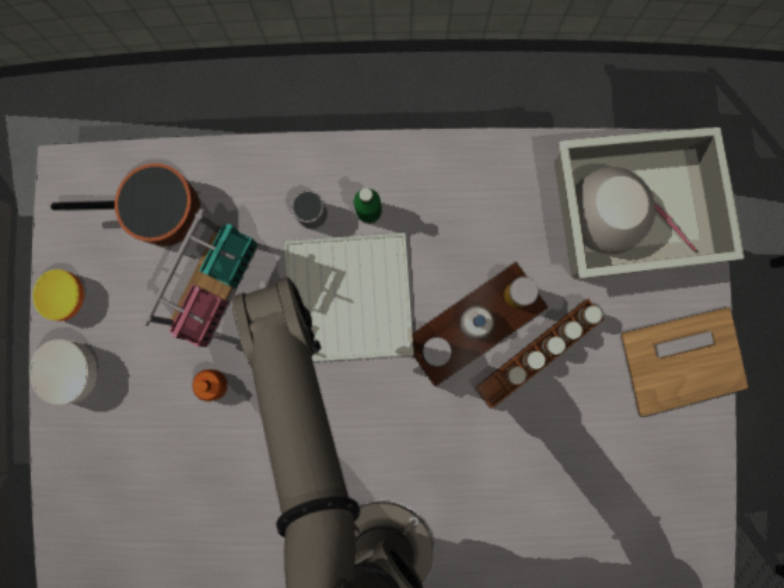

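```bash
python3 - <<'E'
from h import *
p,d=bot.read_camera("scene");W=cloud("scene",d).reshape(-1,3)
s=W[(np.hypot(W[:,0]-.522,W[:,1]+.2257)<.05)&(W[:,2]>.088)&(W[:,2]<.105)];print(cv2.minEnclosingCircle(s[:,:2].astype(np.float32)))
print(bot.hand_in())
E
```

```text
((0.5248182415962219, -0.22481563687324524), 0.01455587800592184)
the job is handed in; nothing more can be done
None
```

The job is done and handed in at about 59 s, in the order asked:

- **Baskets:** pink hangs on the left hook and teal on the right. Both bars were within about 2 mm of the seats and level.
- **Jars:** all four spares stand upright in empty pockets, one to a pocket. The jar already in the rack was not touched.
- **Sugar pot:** it stands on the tray between the blue and yellow canisters. It measured within 1 mm of midway and about 2–2.5 mm off their line.

Two things did not go quite to plan:

- **Teal basket:** while I was moving it onto its hook, its rim pressed up against the hook rod with about 14 N. I lowered it, re-centred it and seated it normally.
- **Camera disagreement:** the two cameras differ by 2–4 mm in x, so I used their average.

The last pictures showed the canisters, soap bottle, steel cup and orange pot where they had been. I measured only the canisters and judged the rest by eye. I never saw the sugar pot get knocked.

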